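# Snap a sheath's belt loop shut with the pliers

### The job

The belt loop of the black sheath in the wooden stand is still unsnapped: take the pliers out of their leaning rest, reach over the end of the sheath with one jaw on each side of the press stud, and squeeze the pliers until the stud clicks shut and stays shut. Press with the pliers, not with the fingers. Then put the pliers back in their rest, standing jaws down as they were, without dropping them, and leave the marker and the screwdriver where they lie.

Things in the scene. Friction and masses are not known exactly. Their poses are not given: they have to be found in the camera images.
- pliers: Steel duckbill pliers, black rubber handles, 185 mm long, 0.15 kg, standing jaws down in pliers_rest, leaning 0.56 rad (32 degrees) from vertical, handles towards the robot. Origin: pivot centre. z points from the jaws to the handle ends, y is the way handles and jaws open, x the thickness. This body is the half with its handle at -y and its jaw at +y; closing turns it up to 0.24 rad about x.
- grip_point (a point): Midway between the handles, 77 mm above the pivot: where to grasp, across y, coming along -z. Handles 17 mm thick (x), from 34 to 112 mm above the pivot, outer faces flat, 64 mm apart when open (70 at the lip that ends them below, 8 mm high). Spring: 7 N starts to close them, 13 N shuts them empty, 21 N on the stud. 60 mm across is a safe carrying grip.
- bite_point (a point): Midway between the jaws, 58 mm below the pivot (z = -58 mm in the pliers' frame): where to bite. Jaws flat, 16 mm wide (x), from 22 to 69 mm below the pivot. Gap here 40 mm open, 37 mm with 60 mm across the handles, 15 mm with about 36 mm across the handles. Open, the tips are 66 mm across their outsides.
- pliers_arm (a joint): Hinge of the pliers (rad): 0 fully open (spring rest), 0.43 jaws parallel 15 mm apart, 0.48 fully closed.
- pliers_rest: Fixed wooden rest: base 130 x 94 x 16 mm, origin at the centre of its underside. On it a shallow tray leans 0.56 rad towards -x (the robot), open at the top end and on the far side; side walls 78 mm apart, 19 mm high over the tray's floor, a stop at the foot for the jaw tips. Floor and walls reach 92 mm up along the lean.
- rest_point (a point): Where the pliers' pivot is when they stand in the rest: 8 mm off the tray's floor, 69 mm above the stop. z points up along the leaning tray (as the pliers' z), y across it, x away from its floor (forward and up).
- sheath_stand: Fixed wooden stand, base 130 x 90 x 16 mm, origin at the centre of its underside. A wooden block on it holds a black plastic sheath that leans 0.56 rad towards the stand's -x (the robot). The block ends 63 mm below the press stud along the lean.
- snap_point (a point): Middle of the press stud when shut: cap face 7.5 mm to +y, rivet face 7.5 mm to -y. z points up along the sheath to its open end 20 mm above, y across its thickness (the way the pliers close), x across its width. Sheath 44 mm wide, 7 mm thick (rim 10). While the loop is open the cap reaches 17 mm to +y: come down along -z with the open jaws centred 2 to 3 mm to the +y side.
- stud_cap (a point): Centre of the outer face of the press stud's steel cap, a disc 18 mm across and 3 mm thick near the free upper end of the belt loop, 50 mm above the loop's hinge. A like rivet head, 2.5 mm proud, is fixed on the other (-y) face of the sheath opposite it.
- belt_loop (a joint): Angle (rad) of the belt loop, a 62 mm black plastic strap hinged at its lower end on the sheath's +y face: 0 open, 0.16 shut. It springs open again if let go before about 0.10; past that it snaps shut and stays. Pressing the cap through takes about 10 N.
- marker_1: White felt marker, 124 x 13 x 14 mm, lying between the two stands, to be left alone. Origin: centre of its underside.
- screwdriver: Screwdriver with a red handle, 180 x 24 x 24 mm, lying between the two stands, to be left alone. Origin: centre of its underside.

How it is judged (in metres and radians):
On the way, in this order (a step that is already met when the one before it is completed fails the run):
1. the pliers have been lifted out of the rest (distance between pliers and rest_point above 0.06 m), for 0.1 s.
2. the belt loop is snapped shut, squeezed between the jaws of the pliers: one jaw on each side of the stud, the handles pressed together (value of joint belt_loop above 0.14 rad and value of joint pliers_arm above 0.27 rad and y of pliers in the frame of snap_point between -0.015 and 0.015 m and distance between pliers and snap_point below 0.085 m), for 0.05 s.
At the end, for the whole second after the job is handed in: The belt loop is snapped shut (past 0.14 of 0.16 rad) and the pliers are back in their rest, jaws down: pivot within 20 mm of its place in the rest, leaning with it within 0.2 rad and lying flat in the tray within 0.3 rad, sprung open (hinge under 0.06 rad), released and at rest (value of joint belt_loop above 0.14 rad and distance between pliers and rest_point below 0.02 m and angle between the z axis of pliers and the z axis of rest_point, either way round below 0.2 rad and height (world z) of pliers above 0.06 m and angle between the y axis of pliers and the y axis of rest_point, either way round below 0.3 rad and value of joint pliers_arm below 0.06 rad and linear speed of pliers below 0.02 m/s); the robot touches nothing.
It fails at once if the gripper fingers press on the sheath, its loop or its stand (contact force between the fingers and sheath_stand above 3 N).
It fails at once if the pliers are dropped (contact force between the fingers and pliers below 0.05 N and linear speed of pliers above 0.6 m/s).
It fails at once if the marker or the screwdriver is pushed away (more than 30 mm) (distance of any of marker_1, screwdriver from where it was at the start of the episode above 0.03 m).
It also fails if it takes over 51 s, if anything falls off the work surface, if the arm or the gripper's body presses on something with over 40 N, if the wrist force passes 120 N, or if a joint passes its speed limit or range.

### The arm

A 7-joint arm with a two-finger parallel gripper is mounted at the origin on a cart in front of the work surface, level with it; the furniture and walls round the work are solid. World frame = base frame: x ahead of the robot, y to its left, z up, the work surface at z = 0. Lengths are in m, angles in degrees, forces in N, time in s.
With the tool pointing down it reaches from about 0.4 to 0.875 m from the base axis. Payload 6.5 kg.
Tool frame: the origin (TCP) lies where the fingers leave the gripper's body, on its centre line; the fingertips stand 64 mm ahead of it and the grasp point (between the pads) lies ahead of it (bot.tcp_to_grasp is the z of the grasp point in the tool frame, in m); z points along the fingers, y is the line along which they close (so a half turn about z gives the same grasp; the last joint's range is limited). The gripper opens to 88 mm and grips with 3 to 60 N. Pads are 18 mm wide; open, the fingers measure 123 mm over their backs; the gripper's body (75 mm by 187 mm) begins 45 mm behind the grasp point.
Start: joints at [-3.793, 30.733, -0.252, 88.115, 0.149, 61.152, -4.079], TCP at [0.65, 0, 0.303] pointing down, gripper open.
Joint ranges: [-154.64, 154.64], [-21.42, 123.67], [-72.66, 72.17], [13.99, 137.28], [-74.86, 254.86], [10.95, 109.41], [-158.01, 158.01]. Speed limits (degrees/s): [136.94, 136.94, 180, 180, 180, 180, 180].

### API

Orientations are given as [roll, pitch, yaw] about the fixed x, y, z axes, in that order (R = Rz(yaw) Ry(pitch) Rx(roll)).
In Python, from plant import monitor, cams, job, bot gives the robot as it stands.
- The arm moves only by the tool send_rows, never from a script. Its argument "deltas" is a list of rows, each a list of 3 entries, a list of its own where there are three numbers: the shift along the tool's x, y, z in m, then the turn, a rotation vector about the tool's x, y, z in rad, then the gripper command: -1 is fully open, 1 is shut, values between are in proportion. In form: [[[x, y, z], [ax, ay, az], claw], ...]. A call has 1 to 20 rows; each row is the pose to reach, as a shift and turn from the pose commanded when the call began, along the tool's axes at that moment; what a row does not reach only later rows make up. A row lasts 1/10 s, in which the tool goes at most 50 mm and 8.59 degrees, less where a joint would pass 70% of its speed; a pose out of reach is approached as far as the arm can. A call with a gripper value outside its range is refused whole. The fingers move at their own pace and stop on an object; "force" is the grip in N (left out, the last holds). Time passes only in rows, so rows that repeat a pose let the fingers close. It gives the time, the measured TCP pose, the force, the opening and the grip force at its end, in the units of the state.
- monitor.observe(): the state, without advancing time (a new reading comes with each control period).
- cams.read_camera(name): name is "scene" or "side" or "wrist"; returns a dict with "pixels" (400x640x3 uint8, blue, green, red), "fx", "fy", "cx", "cy" (pixels), "world_to_cam" (4x4, takes a point from world to camera coordinates). Camera axes: x right, y down, z forward; pixel columns grow to the right and rows downward; lengths in m; the calibration is good to about 2 mm. A picture is of the moment at which its call begins. There is no depth.
- job.sign_off(): hands the job in; it is judged then, once.
The state is a dict: "time": time; "joint_pos": joint angles; "joint_vel": joint speeds; "joint_torque": joint torques, N m; "tcp_pos": TCP position; "eef_rot": TCP orientation; "force": force on the tool from outside, world axes, zero at the start; "torque": the same for the moment, N m; "gripper_width": opening from 0.0 (shut) to 1.0 (fully open); "gripper_force": force on a finger pad.
Only numpy, scipy, OpenCV 4.12 (cv2) and the standard library are available. Lean on these libraries where they do the work, as an engineer would, in place of code of your own. Each camera call takes 0.05 s, during which the arm holds its last target. There are 200 camera calls.

## Working session

There is one attempt and no reset: what is moved stays moved. The work goes in short steps, Python scripts to look and compute and a tool call to move; the robot and the scene stay as the last step left them, time stands still between calls to the robot, and variables do not carry over. Pictures are saved under pics/ and viewed, at most 10 in all, crops included, and the job is handed in when it is done.

Besides the shell and the picture viewer there is one more tool, called after "Emit:" in YAML: its name, and indented under it one key for each argument. send_rows: Moves the arm, as the interface text tells. Its arguments: {"type":"object","properties":{"deltas":{"type":"array"},"force":{"type":"number"}},"required":["deltas"]}

```bash
mkdir -p pics; ls
python3 - <<'E'
from plant import monitor,cams,job,bot
import cv2,numpy as np
print(monitor.observe()); print(bot.tcp_to_grasp)
for n in("scene","side","wrist"):
    c=cams.read_camera(n); cv2.imwrite(f"pics/{n}0.png",c["pixels"])
    np.savez(f"pics/{n}0.npz",**c); print(n,c["fx"],c["fy"],c["cx"],c["cy"],np.round(c["world_to_cam"],3).tolist())
E
```

```text
pics
{'time': 0.0, 'joint_pos': array([-3.79192238, 30.77623063, -0.25570076, 88.17017537,  0.15028755,
       61.15088303, -4.07921692]), 'joint_vel': array([ 0.04366215, -0.05662716, -0.01767182, -0.12079146, -0.07928956,
       -0.00102532,  0.10317931]), 'joint_torque': array([-1.69933578e-04, -5.70981932e+01,  9.90184285e-01, -2.51597965e+01,
       -5.62433247e-02,  1.80829730e-02,  2.02785413e-04]), 'tcp_pos': array([ 6.49501783e-01, -1.18871214e-05,  3.01856634e-01]), 'eef_rot': array([-1.79903338e+02,  7.56991972e-03,  9.00051399e+01]), 'force': array([-0.16504735,  0.60251503, -0.77589469]), 'torque': array([-0.06209237,  0.0096352 , -0.00049391]), 'gripper_force': 0.0, 'gripper_width': 1.0003085654879809}
0.0453
scene 413.76415827052097 413.76415827052097 325.44790969299464 192.698087967888 [[0.891, -0.454, -0.001, -0.525], [-0.291, -0.57, -0.768, 0.266], [0.348, 0.685, -0.64, 0.729], [0.0, 0.0, 0.0, 1.0]]
side 422.06914995199867 422.06914995199867 318.1252012374436 203.97076763475476 [[-0.989, -0.15, -0.001, 0.571], [-0.059, 0.395, -0.917, 0.162], [0.138, -0.906, -0.399, 0.907], [0.0, 0.0, 0.0, 1.0]]
wrist 286.2820172888282 286.2820172888282 318.5946970326297 198.03420225726998 [[1.0, -0.0, -0.002, -0.649], [0.0, -0.954, 0.3, -0.041], [-0.002, -0.3, -0.954, 0.391], [0.0, 0.0, 0.0, 1.0]]
```

View pictures.

View pics/scene0.png

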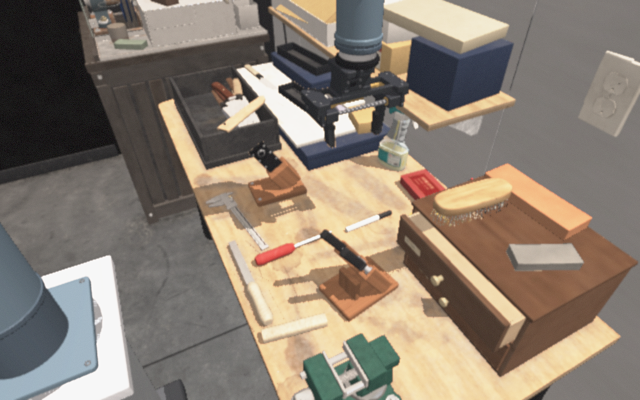

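View pics/side0.png

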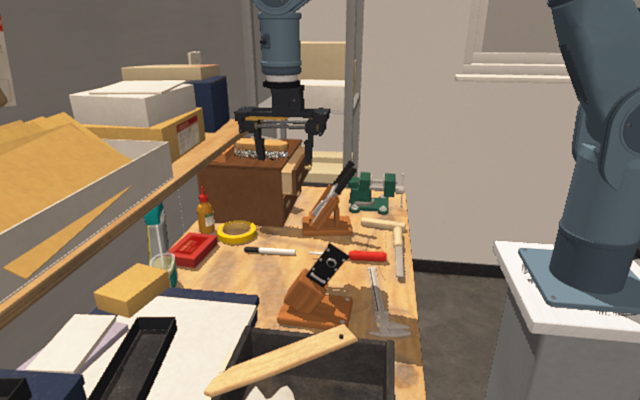

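View pics/wrist0.png

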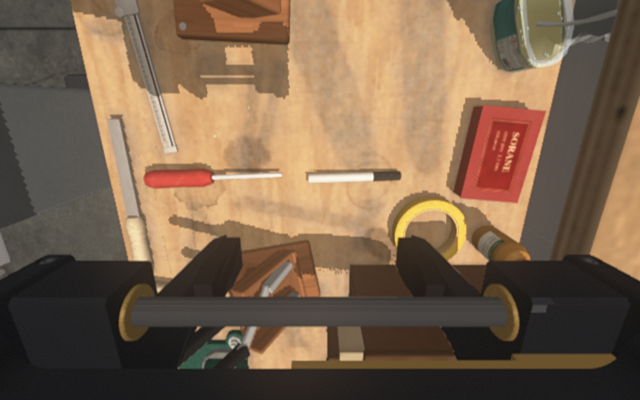

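Run:
```python
import cv2,numpy as np
a=cv2.imread("pics/scene0.png");b=cv2.imread("pics/side0.png")
f=lambda im,x,y:cv2.resize(im[y:y+75,x:x+100],(400,300),interpolation=cv2.INTER_CUBIC)
cv2.imwrite("pics/m.png",np.vstack([np.hstack([f(a,225,135),f(a,310,225)]),np.hstack([f(b,270,240),f(b,285,160)])]))
```

```text
(no output)
```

View pics/m.png

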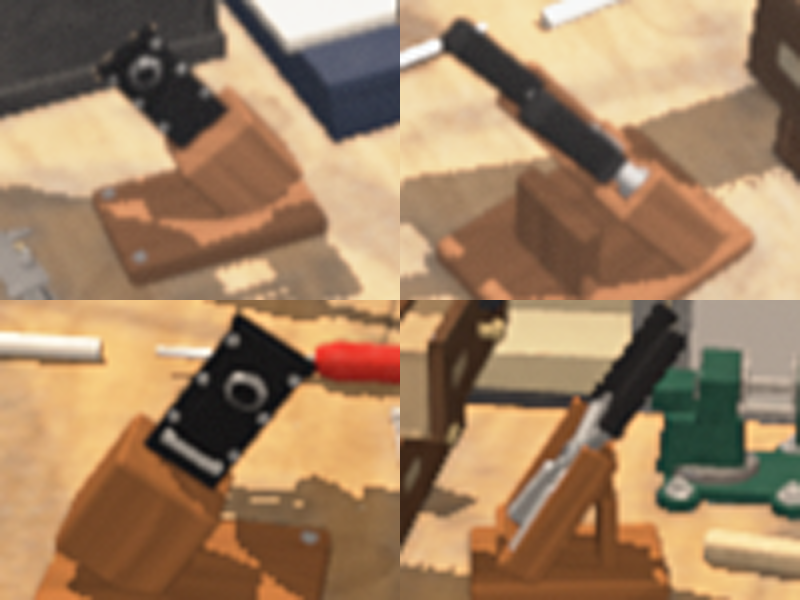

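```bash
cat > h.py <<'E'
import numpy as np,cv2
from scipy.optimize import least_squares
from scipy.spatial.transform import Rotation as Ro
def load(n): return dict(np.load(f"pics/{n}.npz"))
def proj(c,P):
    q=c["world_to_cam"][:3,:3]@P+c["world_to_cam"][:3,3]
    return np.array([c["fx"]*q[0]/q[2]+c["cx"],c["fy"]*q[1]/q[2]+c["cy"]])
def ray(c,u,v):
    R=c["world_to_cam"][:3,:3];t=c["world_to_cam"][:3,3]
    return -R.T@t, R.T@np.array([(u-c["cx"])/c["fx"],(v-c["cy"])/c["fy"],1])
def plane(c,u,v,z):
    o,d=ray(c,u,v); return o+d*(z-o[2])/d[2]
def tri(obs):
    A=[];b=[]
    for c,u,v in obs:
        o,d=ray(c,u,v);d=d/np.linalg.norm(d);M=np.eye(3)-np.outer(d,d);A.append(M);b.append(M@o)
    A=np.vstack(A);b=np.hstack(b);x=np.linalg.lstsq(A,b,rcond=None)[0];return x,np.linalg.norm(A@x-b)
def lean(yaw): # frame leaning towards -x
    return Ro.from_euler('z',yaw).as_matrix()@Ro.from_euler('y',-.56).as_matrix()
E
python3 - <<'E'
from h import *
s=load("scene0");d=load("side0");w=load("wrist0")
def edge(n,a,b): 
    e=b-a; print(n,np.round(a,3),np.round(b,3),"len",round(np.linalg.norm(e),3),"ang",round(np.degrees(np.arctan2(e[1],e[0])),1))
S=[plane(s,225+x/4,135+y/4,.016) for x,y in((95,190),(135,272),(326,207))]
edge("sh L-B",S[0],S[1]);edge("sh B-R",S[1],S[2]); print("ctr",(S[0]+S[2])/2)
S=[plane(s,x,y,.016) for x,y in((320,286),(352,315),(397,284))]
edge("rest L-B",S[0],S[1]);edge("rest B-R",S[1],S[2]);print("ctr",(S[0]+S[2])/2)
edge("wrist sheath",plane(w,176,38,.016),plane(w,290,42,.016))
# stud
rv=(225+145/4,135+70/4); cp=(270+245/4,240+90/4)
for yaw in np.radians([-15,-10,-5,0,5,10,15]):
    R=lean(yaw)
    f=lambda P:np.hstack([proj(s,P+R@[0,-.0075,0])-rv,proj(d,P+R@[0,.017,0])-cp])
    r=least_squares(f,[.6,.2,.15]);print(np.degrees(yaw),np.round(r.x,4),np.round(r.fun,1))
# handle ends (top)
print("handle end",tri([(s,310+60/4,225+35/4),(d,285+265/4,160+10/4)]))
E
```

```text
sh L-B [0.492 0.24  0.016] [0.488 0.153 0.016] len 0.087 ang -93.0
sh B-R [0.488 0.153 0.016] [0.616 0.157 0.016] len 0.128 ang 1.9
ctr [0.55427614 0.19839435 0.016     ]
rest L-B [ 0.51  -0.133  0.016] [ 0.533 -0.218  0.016] len 0.088 ang -74.8
rest B-R [ 0.533 -0.218  0.016] [ 0.646 -0.197  0.016] len 0.115 ang 10.4
ctr [ 0.57803695 -0.16530006  0.016     ]
wrist sheath [0.486 0.155 0.016] [0.616 0.151 0.016] len 0.131 ang -1.8
-14.999999999999998 [0.519  0.2005 0.1264] [-1.5  0.8 -1.2 -0.4]
-10.0 [0.5197 0.2008 0.1266] [-1.   0.5 -0.8 -0.3]
-5.0 [0.5204 0.2012 0.1267] [-0.5  0.3 -0.4 -0.1]
0.0 [0.5211 0.2017 0.1268] [ 0. -0.  0.  0.]
5.0 [0.5219 0.2021 0.1268] [ 0.5 -0.3  0.4  0.2]
10.0 [0.5227 0.2026 0.1267] [ 1.  -0.5  0.8  0.3]
14.999999999999998 [0.5234 0.2031 0.1266] [ 1.5 -0.8  1.2  0.5]
handle end (array([ 0.51332562, -0.15843312,  0.18539036]), np.float64(0.007392631346740356))
```

```bash
cat >> h.py <<'E'
def delta(P,R): # target TCP pose -> shift, rotvec in tool axes
    from plant import monitor
    o=monitor.observe();R0=Ro.from_euler('xyz',o["eef_rot"],degrees=True).as_matrix()
    print("t",round(o["time"],2),"shift",np.round(R0.T@(np.array(P)-o["tcp_pos"]),4),"rot",np.round(Ro.from_matrix(R0.T@R).as_rotvec(),4))
def toolR(yaw): return lean(yaw)@np.diag([1,-1,-1.])
E
python3 - <<'E'
from h import *
y=np.radians(12);delta(np.array([.57,-.16,.09])+lean(y)[:,2]*.27,toolR(y))
E
```

```text
t 0.15 shift [-0.1898 -0.2199 -0.0164] rot [-0.3816  0.4708  1.3231]
```

Emit:
send_rows:
  deltas:
    - [[-0.05,-0.055,-0.016],[-0.095,0.118,0.33],-1]
    - [[-0.1,-0.11,-0.016],[-0.19,0.235,0.66],-1]
    - [[-0.14,-0.16,-0.016],[-0.285,0.35,0.99],-1]
    - [[-0.19,-0.22,-0.016],[-0.382,0.471,1.323],-1]
    - [[-0.19,-0.22,-0.016],[-0.382,0.471,1.323],-1]
    - [[-0.19,-0.22,-0.016],[-0.382,0.471,1.323],-1]
    - [[-0.19,-0.22,-0.016],[-0.382,0.471,1.323],-1]
    - [[-0.19,-0.22,-0.016],[-0.382,0.471,1.323],-1]
    - [[-0.19,-0.22,-0.016],[-0.382,0.471,1.323],-1]
    - [[-0.19,-0.22,-0.016],[-0.382,0.471,1.323],-1]
    - [[-0.19,-0.22,-0.016],[-0.382,0.471,1.323],-1]
    - [[-0.19,-0.22,-0.016],[-0.382,0.471,1.323],-1]
    - [[-0.19,-0.22,-0.016],[-0.382,0.471,1.323],-1]
    - [[-0.19,-0.22,-0.016],[-0.382,0.471,1.323],-1]

```text
time: 1.55
tcp_pos: [0.4304, -0.1901, 0.3189]
eef_rot: [179.9, -32.2, 12.1]
force: [0.4, -0.1, -0.6]
gripper_width: 1.005
gripper_force: 0.0
```

Run:
```python
from plant import monitor,cams
import cv2,numpy as np
print(monitor.observe())
for n in("wrist",):
    c=cams.read_camera(n); cv2.imwrite(f"pics/{n}1.png",c["pixels"]); np.savez(f"pics/{n}1.npz",**c)
```

```text
{'time': 1.55, 'joint_pos': array([ 23.57785418,   4.46089359,   6.52046195, 129.40865481,
       -47.4418353 ,  29.6311452 ,  -9.30837688]), 'joint_vel': array([-0.02150903, -0.0395675 ,  0.08978691,  0.28326009, -0.34803692,
       -0.13218987, -0.14538008]), 'joint_torque': array([ 2.32740917e-02, -2.70947778e+01,  2.63463333e-01, -2.23751700e+01,
       -1.08390905e+00, -3.45183956e-01, -2.35486121e-03]), 'tcp_pos': array([ 0.4303942 , -0.19007655,  0.31887789]), 'eef_rot': array([179.92510569, -32.17283853,  12.12318735]), 'force': array([ 0.37919411, -0.07644413, -0.60902635]), 'torque': array([-0.1234396 ,  0.58197316, -0.04546227]), 'gripper_force': 0.0, 'gripper_width': 1.0053468786811648}
```

View pics/wrist1.png

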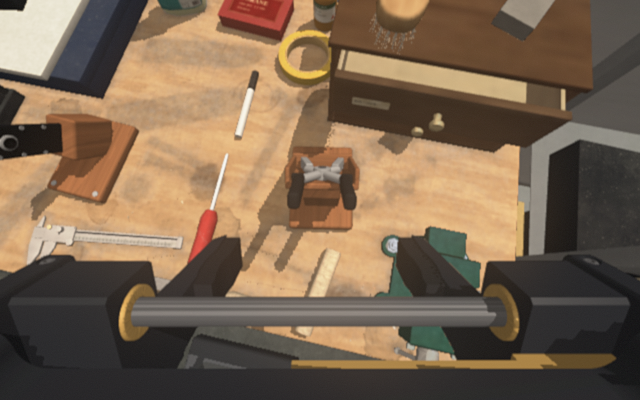

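Run:
```python
from h import *
s=load("scene0");w=load("wrist1")
im=cv2.imread("pics/wrist1.png")[130:240,270:380]
cv2.imwrite("pics/c1.png",cv2.resize(im,(600,600),interpolation=cv2.INTER_CUBIC))
a,b=plane(w,289,226,.016),plane(w,354,227,.016)
print(a,b,np.linalg.norm(a-b),np.degrees(np.arctan2(*(b-a)[[0,1]]))) 
print(tri([(s,324,234),(w,295,204)]),tri([(s,345,251),(w,348,206)]))
```

```text
[ 0.50811739 -0.12921552  0.016     ] [ 0.5264707  -0.22206993  0.016     ] 0.09465086488368644 168.81921614787126
(array([ 0.50844411, -0.15175382,  0.1766592 ]), np.float64(0.0018150950248201003)) (array([ 0.51929029, -0.1998528 ,  0.17551274]), np.float64(0.005063408788058679))
```

View pics/c1.png

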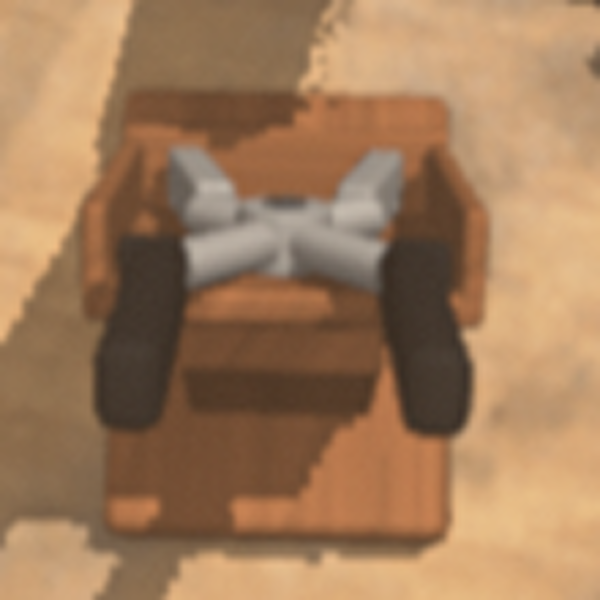

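Run:
```python
from h import *
s=load("scene0");w=load("wrist1");d=load("side0")
R=lean(np.radians(11.2))
for cams_ in(1,2):
    def f(P):
        r=[proj(w,P+R@[0,.0265,.112])-(294.2,200.6),proj(w,P+R@[0,-.0265,.112])-(350.7,201.5),proj(w,P+R@[.006,0,0])-(322.2,173.1)]
        if cams_>1: r+=[proj(s,P+R@[0,.0265,.112])-(323.5,234),proj(d,P+R@[0,.0265,.112])-(285+275/4,160+35/4)]
        return np.hstack(r)
    r=least_squares(f,[.57,-.16,.09]);print(np.round(r.x,4),np.round(r.fun,1))
P=r.x
print("base x offset",(R.T@(P-[.581,-.163,0])))
delta(P+R[:,2]*(.077+.0453),toolR(np.radians(11.2)))
delta(P+R[:,2]*(.077+.0453+.07),toolR(np.radians(11.2)))
```

```text
[ 0.5765 -0.1633  0.0671] [ 0.8  0.7 -0.7  0.6 -0.1 -1.9]
[ 0.5736 -0.1637  0.0782] [-0.4  0.8  0.5  0.8 -0.1 -2.7 -0.   0.4  0.3  0.6]
base x offset [0.03525344 0.00071844 0.07016527]
t 1.6 shift [-0.0047  0.0031  0.1589] rot [-0.0072 -0.0015  0.0133]
t 1.6 shift [-0.0046  0.0026  0.0889] rot [-0.0072 -0.0015  0.0133]
```

Emit:
send_rows:
  deltas:
    - [[-0.002,0.001,0.035],[-0.007,-0.0015,0.013],-1]
    - [[-0.0046,0.0028,0.07],[-0.007,-0.0015,0.013],-1]
    - [[-0.0046,0.0028,0.1],[-0.007,-0.0015,0.013],-1]
    - [[-0.0046,0.0029,0.13],[-0.007,-0.0015,0.013],-1]
    - [[-0.0047,0.003,0.157],[-0.007,-0.0015,0.013],-1]
    - [[-0.0047,0.003,0.157],[-0.007,-0.0015,0.013],-1]
    - [[-0.0047,0.003,0.157],[-0.007,-0.0015,0.013],-1]

```text
time: 2.3
tcp_pos: [0.51, -0.18, 0.1881]
eef_rot: [-179.6, -31.7, 11.1]
force: [0.1, -0.3, 0.3]
gripper_width: 0.998
gripper_force: 0.0
```

Run:
```python
from h import *
from plant import monitor,cams
print(monitor.observe()["force"])
t=[]
for n,(x,y) in dict(wrist=(220,140),side=(270,120)).items():
    c=cams.read_camera(n); np.savez(f"pics/{n}2.npz",**c)
    t.append(cv2.resize(c["pixels"][y:y+150,x:x+200],(400,300) ,interpolation=cv2.INTER_CUBIC))
c=cams.read_camera("scene");t.append(cv2.resize(c["pixels"][180:330,250:450],(400,300)))
w=load("wrist2");print(w["cx"])
t.append(cv2.resize(w["pixels"],(400,300)))
cv2.imwrite("pics/m2.png",np.vstack([np.hstack(t[:2]),np.hstack(t[2:])]))
```

```text
[ 0.06447313 -0.33013982  0.29153763]
318.5946970326297
```

View pics/m2.png

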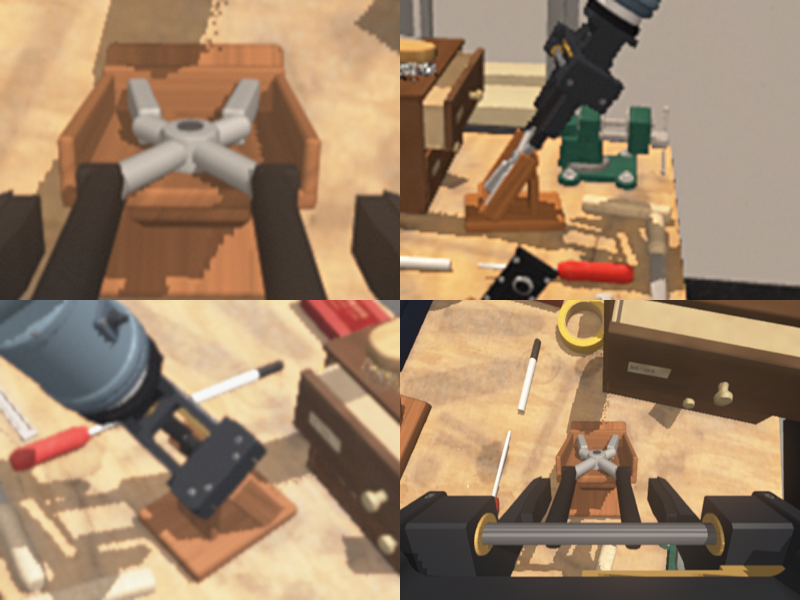

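Run:
```python
from h import *
from plant import monitor
w=load("wrist2");o=monitor.observe();R=Ro.from_euler('xyz',o["eef_rot"],degrees=True).as_matrix()
for px in((316,203.5),(220+105/2,140+165/2),(220+275/2,140+165/2)):
    p,d=ray(w,*px);a=R.T@(p-o["tcp_pos"]);b=R.T@d
    for x in(0.,.007): print(px,x,np.round(a+b*(x-a[0])/b[0],4))
```

```text
(316, 203.5) 0.0 [ 0.     -0.0027  0.1492]
(316, 203.5) 0.007 [ 0.007  -0.0025  0.1285]
(272.5, 222.5) 0.0 [ 0.     -0.0331  0.1072]
(272.5, 222.5) 0.007 [ 0.007  -0.0302  0.0903]
(357.5, 222.5) 0.0 [0.    0.027 0.107]
(357.5, 222.5) 0.007 [0.007  0.0246 0.0901]
```

Emit:
send_rows:
  deltas:
    - [[0,-0.0026,0.002],[0,0,0],-1]
    - [[0,-0.0026,0.002],[0,0,0],-0.36]
    - [[0,-0.0026,0.002],[0,0,0],-0.36]
    - [[0,-0.0026,0.002],[0,0,0],-0.36]
    - [[0,-0.0026,0.002],[0,0,0],-0.36]
    - [[0,-0.0026,0.002],[0,0,0],-0.36]
    - [[0,-0.0026,0.002],[0,0,0],-0.36]
    - [[0,-0.0026,0.002],[0,0,0],-0.36]
  force: 20

```text
time: 3.25
tcp_pos: [0.5109, -0.1783, 0.1886]
eef_rot: [-179.6, -31.7, 11.1]
force: [-10.1, -1.9, 14.7]
gripper_width: 0.687
gripper_force: 20.0
```

Emit:
send_rows:
  deltas:
    - [[0,0,-0.003],[0,0,0],-0.36]
    - [[0,0,-0.008],[0,0,0],-0.36]
    - [[0,0,-0.015],[0,0,0],-0.36]
    - [[0,0,-0.025],[0,0,0],-0.36]
    - [[0,0,-0.025],[0,0,0],-0.36]

```text
time: 3.75
tcp_pos: [0.4979, -0.1802, 0.2099]
eef_rot: [-179.6, -31.6, 11.2]
force: [1.1, -1.0, -0.8]
gripper_width: 0.683
gripper_force: 8.3
```

Run:
```python
from h import *
from plant import monitor,cams
o=monitor.observe();print(o["force"],o["gripper_width"],o["gripper_force"])
t=[]
for n,(x,y) in dict(wrist=(220,140),side=(270,120)).items():
    c=cams.read_camera(n); np.savez(f"pics/{n}3.npz",**c)
    t.append(cv2.resize(c["pixels"][y:y+150,x:x+200],(400,300) ,interpolation=cv2.INTER_CUBIC))
cv2.imwrite("pics/m3.png",np.hstack(t))
```

```text
[ 1.13408475 -1.01360307 -0.8133114 ] 0.6831159564826058 8.313083946704865
```

View pics/m3.png

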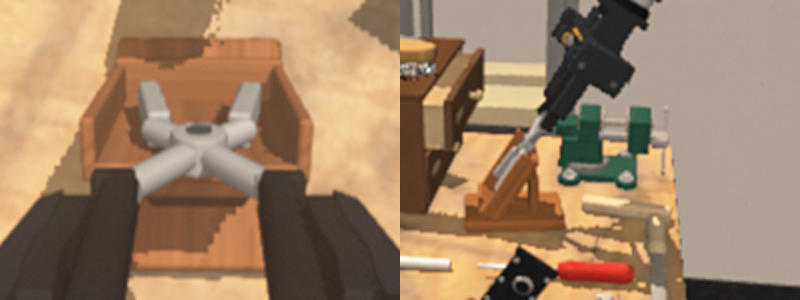

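Run:
```python
from h import *
from plant import monitor
w=load("wrist3");o=monitor.observe();R=Ro.from_euler('xyz',o["eef_rot"],degrees=True).as_matrix()
for px in((320,205),(220+115/2,140+175/2),(220+280/2,140+175/2)):
    p,d=ray(w,*px);a=R.T@(p-o["tcp_pos"]);b=R.T@d
    for x in(0.,.008): print(px,x,np.round(a+b*(x-a[0])/b[0],4))
y=np.radians(11.2)
delta(np.array([.44,-.185,.335]),toolR(y))
S=np.array([.521,.2015,.127])
delta(S+lean(0)[:,2]*.235,toolR(0))
```

```text
(320, 205) 0.0 [0.     0.0011 0.146 ]
(320, 205) 0.008 [0.008  0.001  0.1226]
(277.5, 227.5) 0.0 [ 0.     -0.0283  0.0984]
(277.5, 227.5) 0.008 [ 0.008  -0.0254  0.0799]
(360.0, 227.5) 0.0 [0.     0.0283 0.0983]
(360.0, 227.5) 0.008 [0.008  0.0253 0.0798]
t 3.85 shift [ 0.0165 -0.0073 -0.1376] rot [-0.0074  0.0084 -0.0005]
t 3.85 shift [ 0.039  -0.3948 -0.1103] rot [-0.1105  0.009   0.1656]
```

Emit:
send_rows:
  deltas:
    - [[0,0,-0.02],[0,0,0],-0.36]
    - [[0,0,-0.045],[0,0,0],-0.36]
    - [[0,0,-0.075],[0,0,0],-0.36]
    - [[0.005,-0.002,-0.105],[0,0,0],-0.36]
    - [[0.0165,-0.02,-0.13],[-0.01,0.008,0.015],-0.36]
    - [[0.018,-0.055,-0.135],[-0.02,0.009,0.03],-0.36]
    - [[0.02,-0.09,-0.13],[-0.03,0.009,0.04],-0.36]
    - [[0.023,-0.13,-0.13],[-0.04,0.009,0.06],-0.36]
    - [[0.026,-0.17,-0.125],[-0.05,0.009,0.07],-0.36]
    - [[0.029,-0.21,-0.125],[-0.06,0.009,0.09],-0.36]
    - [[0.031,-0.25,-0.12],[-0.07,0.009,0.105],-0.36]
    - [[0.033,-0.29,-0.12],[-0.08,0.009,0.12],-0.36]
    - [[0.035,-0.33,-0.115],[-0.09,0.009,0.14],-0.36]
    - [[0.037,-0.365,-0.11],[-0.1,0.009,0.155],-0.36]
    - [[0.039,-0.385,-0.11],[-0.11,0.009,0.165],-0.36]
    - [[0.039,-0.395,-0.11],[-0.11,0.009,0.165],-0.36]
    - [[0.039,-0.395,-0.11],[-0.11,0.009,0.165],-0.36]
    - [[0.039,-0.395,-0.11],[-0.11,0.009,0.165],-0.36]

```text
time: 5.65
tcp_pos: [0.3902, 0.1884, 0.3431]
eef_rot: [-179.4, -31.7, 0.3]
force: [-0.0, 0.5, -2.1]
gripper_width: 0.681
gripper_force: 8.2
```

Run:
```python
from h import *
from plant import monitor,cams
o=monitor.observe();print(o["force"],o["gripper_width"],o["gripper_force"])
t=[]
for n,(x,y) in dict(wrist=(220,110),side=(240,190),scene=(200,90)).items():
    c=cams.read_camera(n); np.savez(f"pics/{n}4.npz",**c)
    t.append(cv2.resize(c["pixels"][y:y+150,x:x+200],(400,300) ,interpolation=cv2.INTER_CUBIC))
    if n=="wrist": t.append(cv2.resize(c["pixels"],(400,300)))
cv2.imwrite("pics/m4.png",np.vstack([np.hstack(t[:2]),np.hstack(t[2:])]))
```

```text
[-0.00955016  0.53238443 -2.08215162] 0.6805068322759408 8.20458099246025
```

View pics/m4.png

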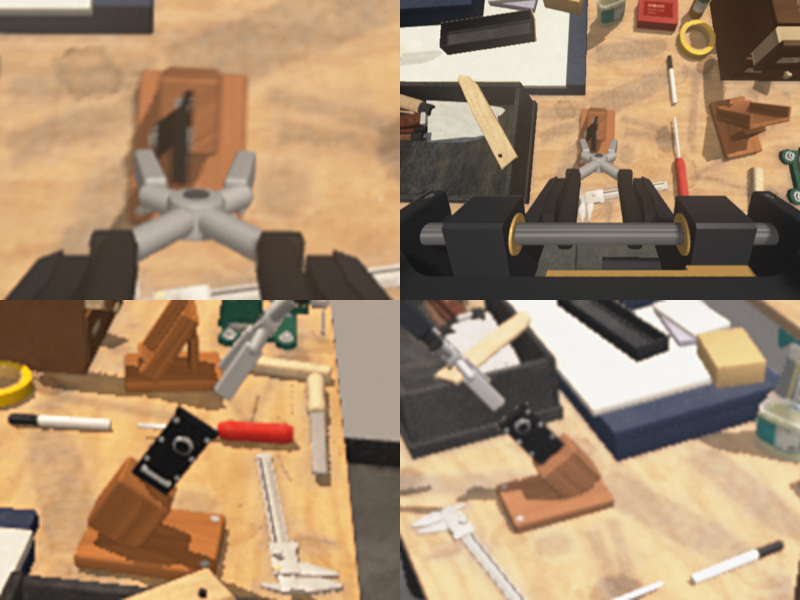

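Run:
```python
from h import *
from plant import monitor
o=monitor.observe();print(o["joint_pos"],o["tcp_pos"])
w=load("wrist4");g=w["pixels"].max(2)
for v in range(150,208,2): print(v,' '.join(f"{k:3d}" for k in g[v,290:334:1]))
S=np.array([.521,.2015,.127]);R=lean(0)
for n,q in dict(end_mid=[0,0,.02],endL=[0,.005,.02],endR=[0,-.005,.02],snap=[0,0,0],cap=[0,.017,0],rivet=[0,-.0075,0],far=[.022,0,.02],near=[-.022,0,.02]).items():
    print(n,np.round(proj(w,S+R@q),1))
```

```text
[  32.86627065   -2.88817759  -72.64055312  130.85071651   35.4049629
   29.26250802 -157.95181833] [0.38868274 0.1893749  0.34227416]
150 176 185 193 196 195 197 198 194 182 170 162 163 170 173 173 176 175 174 174 173 172 174 173 174 176 176 177 182 181 181 182 182 181 180 179 181 180 175 167 163 166 174 188 193
152 171 186 194 195 195 197 198 190 174 159 148 152 159 160 160 160 159 159 158 159 159 160 163 164 165 167 167 167 166 166 165 164 165 166 167 170 167 163 155 154 161 175 187 194
154 170 188 196 195 196 198 198 187 168 148 143 149 156 157 157 156 155 156 159 160 162 161 157 149 146 145 149 155 159 161 162 161 161 160 158 158 156 153 150 151 161 174 189 194
156 173 190 196 196 196 197 187 168 149 134 137 149 154 155 157 159 159 160 164 162 154 137 110  82  76  94 119 140 156 161 160 159 157 156 159 158 156 153 148 152 164 176 188 194
158 177 192 196 197 196 191 169 137 125 129 141 150 157 160 162 163 162 162 165 158 142 118  90  69  73 101 122 139 151 158 157 158 158 157 157 159 159 157 153 157 165 179 190 195
160 181 193 197 197 194 183 159 131 126 133 143 154 160 162 162 1
[... 3708 characters left out ...]
63 178
202 111 129 156 171 181 179 179 175 173 172 175 176 164 138 118 110 110 108 106 102 100 103 111 119 124 130 149 172 191 197 191 188 189 192 192 191 189 187 189 189 188 163 144 154
204 146 172 181 182 182 181 181 180 179 177 176 172 170 160 149 142 143 145 140 137 138 142 139 132 129 131 135 143 149 152 154 156 165 175 182 183 184 186 186 179 176 167 162 169
206 159 170 173 176 179 179 180 181 181 181 180 181 181 182 177 171 165 167 166 166 162 141 108  94  93  91  90  89  88  88  90  90  94 103 130 160 168 169 168 169 175 186 195 197
end_mid [309.9 182.1]
endL [305.5 182.1]
endR [314.3 182.2]
snap [310.6 177.9]
cap [296.5 177.8]
rivet [316.9 177.9]
far [309.8 162.9]
near [310.  200.6]
```

Emit:
send_rows:
  deltas:
    - [[0,0,0],[0,0,0.13],-0.36]
    - [[0,0,0],[0,0,0.26],-0.36]
    - [[0,0,0],[0,0,0.39],-0.36]
    - [[0,0,0],[0,0,0.52],-0.36]
    - [[0,0,0],[0,0,0.65],-0.36]
    - [[0,0,0],[0,0,0.78],-0.36]
    - [[0,0,0],[0,0,0.91],-0.36]
    - [[0,0,0],[0,0,1.04],-0.36]

```text
time: 6.6
tcp_pos: [0.3787, 0.1652, 0.3557]
eef_rot: [-151.2, -13.5, -62.2]
force: [-0.1, -0.6, -1.8]
gripper_width: 0.675
gripper_force: 8.2
```

Run:
```python
from h import *
from plant import monitor
o=monitor.observe();print(np.round(o["joint_pos"],1),o["gripper_width"])
S=np.array([.521,.202,.127]);R=toolR(0)@np.diag([-1,-1,1.])
delta(S+lean(0)@[0,.0025,.235],R)
```

```text
[  50.3  -21.4  -72.6  132.4  -21.7   25.3 -158. ] 0.6748688807595127
t 6.6 shift [-0.0328 -0.0187  0.036 ] rot [0.0375 0.0392 2.1047]
```

```bash
cat > kin.py <<'E'
from h import *
import itertools
from plant import monitor
# time-stamped joint / tcp pairs
D=[([-3.79192238,30.77623063,-.25570076,88.17017537,.15028755,61.15088303,-4.07921692],[.6495018,-.0000119,.3018566],[-179.903338,.00757,90.00514]),
([23.57785418,4.46089359,6.52046195,129.40865481,-47.4418353,29.6311452,-9.30837688],[.4303942,-.19007655,.31887789],[179.92510569,-32.17283853,12.12318735])]
o=monitor.observe();D.append((o["joint_pos"],o["tcp_pos"],o["eef_rot"]))
Y=lambda a:Ro.from_euler('y',a,degrees=True).as_matrix()
Z=lambda a:Ro.from_euler('z',a,degrees=True).as_matrix()
def chain(q,s):
    M=[np.eye(3)];ax="zyzyzyz"
    for a,k,g in zip(q,ax,s): M.append(M[-1]@(Y if k=="y" else Z)(g*a))
    return M
if __name__=="__main__":
    T=[Ro.from_euler('xyz',d[2],degrees=True).as_matrix() for d in D]
    out=[]
    for s in itertools.product([1,-1],repeat=7):
        F=[chain(d[0],s)[-1].T@t for d,t in zip(D,T)]
        e=max(Ro.from_matrix(F[0].T@f).magnitude() for f in F)
        out.append((e,s,F[0]))
    out.sort(key=lambda a:a[0])
    for a in out[:3]: print(round(a[0],4),a[1],np.round(a[2],2).tolist())
    print(np.round(D[-1][0],3),D[-1][1:])
E
python3 kin.py
```

```text
0.0 (-1, 1, -1, 1, -1, 1, -1) [[0.0, -1.0, 0.0], [1.0, 0.0, -0.0], [0.0, 0.0, 1.0]]
0.9118 (-1, 1, -1, 1, -1, 1, 1) [[-0.14, -0.99, 0.0], [0.99, -0.14, -0.0], [0.0, 0.0, 1.0]]
1.1233 (-1, -1, -1, -1, -1, -1, -1) [[0.0, -1.0, 0.0], [1.0, -0.0, -0.0], [0.0, 0.0, 1.0]]
[  50.322  -21.361  -72.649  132.432  -21.735   25.253 -157.958] (array([0.37874476, 0.1651705 , 0.35571545]), array([-151.22449981,  -13.53386637,  -62.16060122]))
```

```bash
cat >> kin.py <<'E'
s=(-1,1)*3+(-1,)
A=[];b=[]
for q,p,_ in D:
    M=chain(q,s)
    A.append(np.column_stack([[0,0,1],M[3][:,0],M[3][:,2],M[5][:,0],M[5][:,2],M[6][:,0],M[6][:,2]]));b.append(p)
L,res,rk,sv=np.linalg.lstsq(np.vstack(A),np.hstack(b),rcond=None)
F=np.array([[0,-1,0],[1,0,0],[0,0,1.]])
def fk(q):
    M=chain(q,s)
    return np.column_stack([[0,0,1],M[3][:,0],M[3][:,2],M[5][:,0],M[5][:,2],M[6][:,0],M[6][:,2]])@L, M[7]@F
lo=np.array([-154.64,-21.42,-72.66,13.99,-74.86,10.95,-158.01]);hi=np.array([154.64,123.67,72.17,137.28,254.86,109.41,158.01])
def ik(P,R,q0,w=0.):
    f=lambda q:np.hstack([(fk(q)[0]-P)*100,Ro.from_matrix(fk(q)[1].T@R).as_rotvec()*30,w*(q-q0)])
    r=least_squares(f,np.clip(q0,lo+.1,hi-.1),bounds=(lo,hi));return r.x,np.abs(r.fun[:6]).max()
E
python3 - <<'E'
from kin import *
print("L",np.round(L,4),rk,sv[-1],np.abs(np.vstack(A)@L-np.hstack(b)).max())
S=np.array([.521,.202,.127]);R0=lean(0);fl=np.diag([-1,-1,1.])
rng=np.random.default_rng(0)
for name,P,R in[("stand",S+R0@[0,.0025,.235],toolR(0)),("bite",S+R0@[0,.0025,.179],toolR(0))]:
  for k in(0,1):
    sol=[]
    for i in range(12):
        q,e=ik(P,R@(fl if k else np.eye(3)),rng.uniform(lo,hi))
        if e<.02: sol.append((np.min(np.minimum(q-lo,hi-q)),q))
    sol.sort(key=lambda a:-a[0])
    for m,q in sol[:3]: print(name,"flip" if k else "same",round(m,1),np.round(q,0))
E
```

```text
L [ 0.425   0.5228 -0.055   0.1557  0.6485  0.2651 -0.6405] 7 0.013288819017340086 0.04642842040107871
stand same 27.1 [ -14.   45.   -5.   41.   13.   64. -109.]
stand same 25.6 [ 18.  52. -32.  40.  26.  61. -92.]
stand same 13.0 [ 54.  83. -60.  33.  44.  52. -58.]
stand flip 16.0 [ 49.  76. -57.  35.  42.  54. 115.]
stand flip 9.7 [-85.   3.  50. 128.  35.  28.  27.]
stand flip 5.1 [-24.   3. -14. 132.  48.  27.  13.]
bite same 42.8 [  14.   42.  -29.   57.   25.   54. -102.]
bite same 23.6 [ -71.   15.   43.  107.   11.   35. -129.]
bite same 3.1 [ 118.  119.  -36.  134.  171.   56. -135.]
bite flip 7.4 [ 42.  28. -65. 122.  76.  33.  14.]
bite flip 0.4 [-17.  13. -23. 137.  80.  25. -22.]
bite flip 0.0 [-147.  113.   47.  137.  220.   50.   94.]
```

Emit:
send_rows:
  deltas:
    - [[0,0,0],[0,0,-0.13],-0.36]
    - [[0,0,0],[0,0,-0.26],-0.36]
    - [[0,0,0],[0,0,-0.39],-0.36]
    - [[0,0,0],[0,0,-0.52],-0.36]
    - [[0,0,0],[0,0,-0.65],-0.36]
    - [[0,0,0],[0,0,-0.78],-0.36]
    - [[0,0,0],[0,0,-0.91],-0.36]
    - [[0,0,0],[0,0,-1.04],-0.36]

```text
time: 7.4
tcp_pos: [0.3787, 0.1648, 0.3556]
eef_rot: [-178.1, -31.5, 1.0]
force: [0.3, 0.5, -1.6]
gripper_width: 0.681
gripper_force: 8.2
```

Run:
```python
from h import *
from plant import monitor
o=monitor.observe();print(o["joint_pos"],o["tcp_pos"],o["eef_rot"],o["gripper_width"])
delta([.55,0.0,.38],toolR(0))
```

```text
[  37.42945825  -13.64242575  -66.49768376  132.59801909    3.13794386
   24.36544035 -122.6824521 ] [0.37865279 0.16483223 0.35558574] [-178.11699255  -31.5067011     0.97750578] 0.6810681610788543
t 7.4 shift [0.1564 0.1699 0.0617] rot [-0.0419  0.0103  0.0143]
```

Emit:
send_rows:
  deltas:
    - [[0.02,0.021,0.008],[0,0,0],-0.36]
    - [[0.04,0.042,0.015],[-0.01,0,0],-0.36]
    - [[0.06,0.063,0.023],[-0.02,0,0],-0.36]
    - [[0.08,0.085,0.03],[-0.03,0.01,0.01],-0.36]
    - [[0.1,0.106,0.038],[-0.04,0.01,0.014],-0.36]
    - [[0.12,0.127,0.046],[-0.04,0.01,0.014],-0.36]
    - [[0.14,0.148,0.054],[-0.04,0.01,0.014],-0.36]
    - [[0.156,0.17,0.062],[-0.04,0.01,0.014],-0.36]

```text
time: 8.2
tcp_pos: [0.5501, -0.0015, 0.3793]
eef_rot: [-179.6, -32.1, -0.4]
force: [0.4, 0.4, -1.2]
gripper_width: 0.679
gripper_force: 8.2
```

```bash
python3 - <<'E'
import re
t=open("kin.py").read()
i=t.index("o=monitor.observe();D.append")
t=t[:i]+"""D+=[([32.86627065,-2.88817759,-72.64055312,130.85071651,35.4049629,29.26250802,-157.95181833],[.38868274,.1893749,.34227416],None),
([50.322,-21.361,-72.649,132.432,-21.735,25.253,-157.958],[.37874476,.1651705,.35571545],None),
([37.42945825,-13.64242575,-66.49768376,132.59801909,3.13794386,24.36544035,-122.6824521],[.37865279,.16483223,.35558574],None)]
o=monitor.observe();D.append((o["joint_pos"],o["tcp_pos"],o["eef_rot"]))
"""+t[t.index("Y=lambda"):]
a,b=t.index('if __name__'),t.index("s=(-1,1)*3");t=t[:a]+t[b:]
col="np.column_stack([[0,0,1],M[1][:,0],M[1][:,1],M[3][:,0],M[3][:,1],M[3][:,2],M[4][:,0],M[5][:,0],M[5][:,1],M[5][:,2],M[6][:,0],M[6][:,2]])"
t=re.sub(r"np\.column_stack\(\[\[0,0,1\].*?\]\)",lambda m:"cols(M)",t)
t=t.replace("s=(-1,1)*3","cols=lambda M:"+col+"\ns=(-1,1)*3")
open("kin.py","w").write(t)
E
python3 - <<'E'
from kin import *
print(np.round(o["joint_pos"],1),o["tcp_pos"])
print(np.round(L,4),rk,sv[-1],np.abs(np.vstack(A)@L-np.hstack(b)).max())
E
```

```text
[  50.5   11.3  -61.5  117.1   30.3   28.2 -121.2] [ 0.55008948 -0.00146732  0.37926825]
[ 3.485e-01  0.000e+00 -2.440e-02  0.000e+00 -2.020e-02  5.044e-01
  0.000e+00 -0.000e+00 -4.000e-04  4.461e-01  0.000e+00  2.641e-01] 12 0.08306043070662218 2.1091546364426783e-06
```

```bash
cat > sim.py <<'E'
from kin import *
from scipy.spatial.transform import Slerp
def line(P0,R0,P1,R1,n):
    sl=Slerp([0,1],Ro.from_matrix([R0,R1]))
    return [(P0+(P1-P0)*k/n,sl(k/n).as_matrix()) for k in range(1,n+1)]
def run(q,way,n=12):
    for name,P,R in way:
        P0,R0=fk(q);worst=999;em=0
        for p,r in line(P0,R0,np.array(P),R,n):
            q,e=ik(p,r,q,.003);worst=min(worst,np.min(np.minimum(q-lo,hi-q)));em=max(em,e)
        print(name,np.round(q,0),"margin",round(worst,1),"err",round(em,3))
    return q
S=np.array([.521,.202,.127]);Rl=lean(0);fl=np.diag([-1,-1,1.])
E
python3 - <<'E'
from sim import *
q=o["joint_pos"];T=toolR(0)
st,bi=S+Rl@[0,.0025,.235],S+Rl@[0,.0025,.179]
print("direct");run(q,[("stand",st,T),("bite",bi,T)])
print("higher x");run(q,[("a",[.5,.2,.38],T),("stand",st,T),("bite",bi,T)])
rng=np.random.default_rng(0)
for k in(0,1):
  for name,P in(("stand",st),("bite",bi)):
    sol=[]
    for i in range(15):
        x,e=ik(P,T@(fl if k else np.eye(3)),rng.uniform(lo,hi))
        if e<.02: sol.append((np.min(np.minimum(x-lo,hi-x)),x))
    sol.sort(key=lambda a:-a[0])
    for m,x in sol[:3]: print(name,"flip" if k else "same",round(m,1),np.round(x,0))
E
```

```text
direct
stand [  32.   -1.  -73.  130.   36.   29. -158.] margin 0.0 err 1.284
bite [ -99.   13.   64.  136.   30.   15. -156.] margin 0.0 err 1.439
higher x
a [  13.    9.  -52.  117.   44.   39. -158.] margin 0.0 err 0.002
stand [  32.   -1.  -73.  130.   36.   29. -158.] margin 0.0 err 1.362
bite [ -99.   13.   64.  136.   30.   15. -156.] margin 0.0 err 1.439
bite same 0.1 [ -98.   13.   63.  136.   32.   15. -158.]
bite same 0.0 [ -98.   13.   63.  136.   32.   15. -158.]
bite same 0.0 [ -98.   13.   63.  136.   32.   15. -158.]
stand flip 6.7 [ 17.   4. -63. 131.  51.  35.   5.]
stand flip 4.7 [-34.   0. -12. 133.  46.  32.   7.]
stand flip 4.4 [-40.  -0.  -6. 133.  46.  32.   7.]
bite flip 6.7 [ 16.  18. -65. 131.  72.  41. -12.]
bite flip 6.3 [  6.  14. -53. 131.  68.  36. -10.]
bite flip 6.3 [  5.  13. -52. 131.  68.  35. -10.]
```

Run:
```python
from sim import *
T=toolR(0);Tf=T@fl
st,bi=S+Rl@[0,.0025,.235],S+Rl@[0,.0025,.179]
Rr=lean(np.radians(11.2));PR=np.array([.511,-.178,.1885])
half=T@Ro.from_euler('z',-90,degrees=True).as_matrix()
Tr=toolR(np.radians(11.2))
for mid in([.55,0,.38],[.5,.1,.38],[.5,.2,.38]):
    print(mid);q=run(o["joint_pos"],[("half",mid,half),("flip",mid,Tf),("pre",[.46,.2,.38],Tf),("stand",st,Tf),("bite",bi,Tf)])
    q=run(q,[("stand",st,Tf),("pre",[.46,.2,.38],Tf),("mid",[.5,0,.38],Tf),("rest above",PR+Rr[:,2]*.1,Tr@fl),("rest",PR,Tr@fl)])
```

```text
[0.55, 0, 0.38]
half [ 59.  15. -73. 117.  40.  32. -39.] margin 0.0 err 0.0
flip [ 59.  15. -73. 117.  40.  32.  51.] margin 0.0 err 0.0
pre [ 31.   8. -73. 121.  46.  40.  18.] margin 0.0 err 0.0
stand [ 25.   6. -72. 130.  53.  36.   3.] margin 0.1 err 0.0
bite [ 15.  18. -64. 131.  72.  40. -12.] margin 1.2 err 0.0
stand [ 25.   6. -72. 130.  53.  36.   3.] margin 0.7 err 0.0
pre [ 31.   8. -73. 121.  46.  40.  18.] margin 0.1 err 0.0
mid [ 61.   3. -67. 123.  13.  25.  74.] margin 0.0 err 0.001
rest above [ 84.  25. -67. 126.  18.  17. 110.] margin 3.1 err 0.0
rest [ 67.  37. -54. 125.  69.  11.  61.] margin 0.0 err 0.003
[0.5, 0.1, 0.38]
half [ 48.   7. -73. 121.  38.  32. -51.] margin 0.0 err 0.0
flip [ 48.   7. -73. 121.  38.  32.  39.] margin 0.0 err 0.0
pre [ 31.   8. -72. 121.  46.  40.  18.] margin 0.0 err 0.0
stand [ 25.   6. -72. 130.  53.  36.   3.] margin 0.2 err 0.0
bite [ 15.  18. -64. 131.  72.  40. -12.] margin 1.3 err 0.0
stand [ 25.   6. -72. 130.  53.  36.   3.] margin 0.8 err 0.0
pre [ 31.   8. -72. 121.  46.  40.  18.] margin 0.3 err 0.0
mid [ 61.   3. -67. 123.  13.  25.  74.] margin 0.0 err 0.001
rest above [ 84.  25. -67. 126.  18.  17. 110.] margin 3.1 err 0.0
rest [ 67.  37. -54. 125.  69.  11.  61.] margin 0.0 err 0.003
[0.5, 0.2, 0.38]
half [ 29.  16. -73. 117.  54.  45. -75.] margin 0.0 err 0.0
flip [ 29.  16. -73. 117.  54.  45.  15.] margin 0.0 err 0.0
pre [ 31.   8. -73. 121.  46.  40.  18.] margin 0.0 err 0.0
stand [ 25.   6. -72. 130.  53.  36.   3.] margin 0.0 err 0.0
bite [ 15.  18. -64. 131.  72.  40. -12.] margin 1.2 err 0.0
stand [ 25.   6. -72. 130.  53.  36.   3.] margin 0.6 err 0.0
pre [ 31.   8. -73. 121.  46.  40.  18.] margin 0.1 err 0.0
mid [ 61.   3. -67. 123.  13.  25.  74.] margin 0.0 err 0.001
rest above [ 84.  25. -67. 126.  18.  17. 110.] margin 3.1 err 0.0
rest [ 67.  37. -54. 125.  69.  11.  61.] margin 0.0 err 0.003
```

Emit:
send_rows:
  deltas:
    - [[-0.003,-0.01,-0.002],[0,0,-0.148],-0.36]
    - [[-0.007,-0.02,-0.004],[0,0,-0.296],-0.36]
    - [[-0.012,-0.03,-0.008],[0,0,-0.444],-0.36]
    - [[-0.016,-0.04,-0.01],[0,0,-0.592],-0.36]
    - [[-0.02,-0.05,-0.013],[0,0,-0.74],-0.36]
    - [[-0.024,-0.06,-0.016],[0,0,-0.888],-0.36]
    - [[-0.03,-0.07,-0.019],[0,0,-1.036],-0.36]
    - [[-0.034,-0.08,-0.022],[0,0,-1.184],-0.36]
    - [[-0.038,-0.09,-0.024],[0,0,-1.332],-0.36]
    - [[-0.042,-0.1,-0.026],[0,0,-1.48],-0.36]
    - [[-0.042,-0.1,-0.026],[0,0,-1.628],-0.36]
    - [[-0.042,-0.1,-0.026],[0,0,-1.776],-0.36]
    - [[-0.042,-0.1,-0.026],[0,0,-1.924],-0.36]
    - [[-0.042,-0.1,-0.026],[0,0,-2.072],-0.36]
    - [[-0.042,-0.1,-0.026],[0,0,-2.22],-0.36]
    - [[-0.042,-0.1,-0.026],[0,0,-2.368],-0.36]
    - [[-0.042,-0.1,-0.026],[0,0,-2.516],-0.36]
    - [[-0.042,-0.1,-0.026],[0,0,-2.664],-0.36]
    - [[-0.042,-0.1,-0.026],[0,0,-2.812],-0.36]
    - [[-0.042,-0.1,-0.026],[0,0,-2.96],-0.36]

```text
time: 10.2
tcp_pos: [0.4999, 0.0994, 0.3793]
eef_rot: [173.4, 31.4, 167.8]
force: [0.2, -0.2, -1.5]
gripper_width: 0.687
gripper_force: 8.2
```

Run:
```python
from sim import *
print(np.round(o["joint_pos"],1),o["gripper_width"])
Tf=toolR(0)@fl;st,bi=S+Rl@[0,.0025,.235],S+Rl@[0,.0025,.179]
run(o["joint_pos"],[("pre",[.46,.2,.38],Tf),("stand",st,Tf),("bite",bi,Tf)])
delta([.46,.2045,.38],Tf);delta(st,Tf)
```

```text
[ 47.4   6.9 -71.8 121.2  36.9  31.3  29.5] 0.6870612140219046
pre [ 31.   8. -73. 121.  46.  40.  18.] margin 0.0 err 0.0
stand [ 25.   6. -72. 130.  53.  36.   3.] margin 0.0 err 0.0
bite [ 15.  18. -64. 131.  72.  40. -12.] margin 1.2 err 0.0
t 10.2 shift [ 0.0518  0.0975 -0.0215] rot [ 0.0024 -0.0009 -0.1807]
t 10.2 shift [ 0.1331  0.0826 -0.0097] rot [ 0.0024 -0.0009 -0.1807]
```

Emit:
send_rows:
  deltas:
    - [[0.01,0.02,-0.006],[0,0,-0.05],-0.36]
    - [[0.02,0.04,-0.012],[0,0,-0.1],-0.36]
    - [[0.035,0.065,-0.018],[0,0,-0.15],-0.36]
    - [[0.05,0.085,-0.0215],[0.0024,0,-0.18],-0.36]
    - [[0.065,0.085,-0.02],[0.0024,0,-0.18],-0.36]
    - [[0.085,0.083,-0.017],[0.0024,0,-0.18],-0.36]
    - [[0.105,0.083,-0.013],[0.0024,0,-0.18],-0.36]
    - [[0.12,0.0826,-0.01],[0.0024,0,-0.18],-0.36]
    - [[0.133,0.0826,-0.01],[0.0024,0,-0.18],-0.36]
    - [[0.133,0.0826,-0.01],[0.0024,0,-0.18],-0.36]
    - [[0.133,0.0826,-0.01],[0.0024,0,-0.18],-0.36]

```text
time: 11.3
tcp_pos: [0.3975, 0.2055, 0.3275]
eef_rot: [179.8, 32.1, 179.6]
force: [0.0, 0.3, -0.7]
gripper_width: 0.683
gripper_force: 8.2
```

Run:
```python
from sim import *
from plant import cams
print(np.round(o["joint_pos"],1),o["gripper_width"],o["force"])
Tf=toolR(0)@fl;delta(S+Rl@[0,.0025,.235],Tf);delta(S+Rl@[0,.0025,.179],Tf)
t=[]
for n in("wrist","side","scene"):
    c=cams.read_camera(n);np.savez(f"pics/{n}5.npz",**c)
    x,y={"wrist":(220,110),"side":(240,190),"scene":(200,90)}[n]
    t.append(cv2.resize(c["pixels"][y:y+150,x:x+200],(400,300),interpolation=cv2.INTER_CUBIC))
    if n=="wrist":t.append(cv2.resize(c["pixels"],(400,300)))
cv2.imwrite("pics/m5.png",np.vstack([np.hstack(t[:2]),np.hstack(t[2:])]))
```

```text
[ 23.8   5.9 -71.  130.1  52.9  36.1   2.9] 0.6833477762557535 [ 0.04425945  0.34218177 -0.66422197]
t 11.3 shift [ 0.0019 -0.001   0.0005] rot [ 0.0004  0.0005 -0.0061]
t 11.3 shift [ 0.0019 -0.001   0.0565] rot [ 0.0004  0.0005 -0.0061]
```

View pics/m5.png

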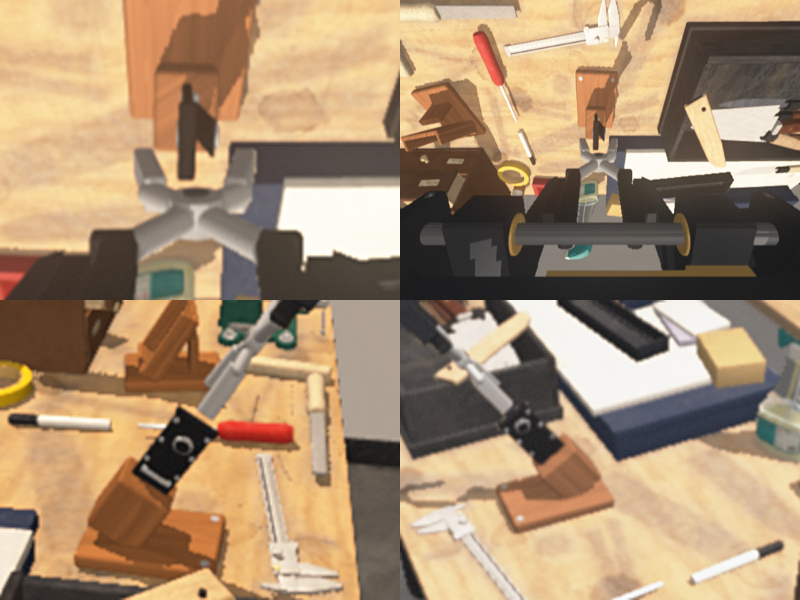

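Run:
```python
from sim import *
w=load("wrist5");g=w["pixels"].max(2)
for v in range(146,204,4): print(v,' '.join(f"{k:3d}" for k in g[v,302:332]))
for n,q in dict(endL=[0,.005,.02],endR=[0,-.005,.02],nearL=[.022,.0035,.015],nearR=[.022,-.0035,.015],snap=[0,0,0],cap=[0,.017,0],rivet=[0,-.0075,0],far=[.022,0,.02],near=[-.022,0,.02]).items():
    print(n,np.round(proj(w,S+Rl@q),1))
```

```text
146 154 155 153 153 151 149 147 147 146 146 146 140 140 138 137 133 130 126 126 125 127 127 128 127 125 126 126 131 141 144
150 200 200 199 202 204 208 212 214 213 203 168 147 143 145 148 151 153 153 152 153 152 153 154 154 153 152 148 141 144 144
154 211 214 212 209 202 197 196 192 162 103  72  71  71  87 132 152 155 153 152 153 151 153 155 155 160 172 167 142 140 143
158 195 195 199 203 205 206 206 203 167 105  75  71  71  77 110 152 162 154 157 157 155 155 152 154 173 178 163 138 139 141
162 204 204 205 205 206 208 200 144  91  77  78  79  79  79  77  76  79  98 127 144 149 145 146 163 184 174 152 136 153 193
166 205 204 204 206 211 215 205 137  85  78  81  82  82  83  81  79  75  73  72  71  76 104 149 183 192 174 159 185 216 227
170 212 212 208 207 207 201 170 109  80  81  81  83  81  80  81  78  74  73  73  71  72  72  72  71  74  93 152 222 232 227
174 201 198 195 194 195 191 161 104  78  81  81  83  81  83  82  78  76  73  72  73  71  71  71  73  76  99 145 193 238 242
178 192 191 191 192 195 195 170 110  79  79  82  83  81  81  79  76  73  73  73  73  73  74  73  71  80 129 
[... 231 characters left out ...]
 136  71 109 214 249 249 247 245
190 247 245 243 241 243 244 207 119  77  78  79  80  80  76  75 152 247 250 247 246 247 248 248 248 247 248 247 244 240 237
194 242 243 242 241 244 244 187 104  76  78  80  81  78  75  74 149 243 248 245 245 245 244 243 243 242 242 242 241 238 236
198 175 234 250 250 250 250 201 111  71  73  75  73  70  67 101 195 247 249 247 245 244 245 245 245 245 244 244 244 246 244
202 150 202 246 252 250 249 248 248 248 249 251 251 250 246 244 242 240 243 245 247 248 248 247 247 247 248 248 245 241 210
endL [319.6 182.2]
endR [310.2 182.3]
nearL [318.3 200.3]
nearR [312.  200.4]
snap [315.1 177.9]
cap [330.1 177.8]
rivet [308.5 177.9]
far [315.1 201.8]
near [314.7 161.8]
```

Emit:
send_rows:
  deltas:
    - [[0.0019,-0.0035,0.003],[0,0,-0.006],-0.36]
    - [[0.0019,-0.0035,0.01],[0,0,-0.006],-0.36]
    - [[0.0019,-0.0035,0.018],[0,0,-0.006],-0.36]
    - [[0.0019,-0.0035,0.025],[0,0,-0.006],-0.36]
    - [[0.0019,-0.0035,0.032],[0,0,-0.006],-0.36]
    - [[0.0019,-0.0035,0.037],[0,0,-0.006],-0.36]

```text
time: 12.05
tcp_pos: [0.416, 0.2019, 0.2949]
eef_rot: [179.9, 32.1, 179.9]
force: [0.2, 0.5, -1.4]
gripper_width: 0.684
gripper_force: 8.2
```

Run:
```python
from sim import *
print(np.round(o["joint_pos"],1),o["gripper_width"],o["force"],o["torque"])
delta(np.array([.521,.1995,.127])+Rl@[0,.0025,.179],toolR(0)@fl)
```

```text
[ 17.5  13.6 -65.9 130.9  66.   38.3  -7.7] 0.6837084449306522 [ 0.24193163  0.49989217 -1.44437858] [ 0.08240152  0.63887116 -0.04302402]
t 12.05 shift [0.0002 0.     0.019 ] rot [ 0.0003  0.0006 -0.0011]
```

Emit:
send_rows:
  deltas:
    - [[0,0,0.006],[0,0,0],-0.36]
    - [[0,0,0.013],[0,0,0],-0.36]
    - [[0,0,0.019],[0,0,0],-0.36]
    - [[0,0,0.019],[0,0,0],-0.36]

```text
time: 12.45
tcp_pos: [0.4258, 0.2022, 0.2787]
eef_rot: [179.9, 32.1, 179.9]
force: [0.1, 0.8, -2.1]
gripper_width: 0.682
gripper_force: 8.2
```

Emit:
send_rows:
  deltas:
    - [[0,0,0],[0,0,0],-0.25]
    - [[0,-0.0005,0],[0,0,0],-0.12]
    - [[0,-0.001,0],[0,0,0],0]
    - [[0,-0.0015,0],[0,0,0],0.1]
    - [[0,-0.002,0],[0,0,0],0.17]
    - [[0,-0.0025,0],[0,0,0],0.2]
    - [[0,-0.0025,0],[0,0,0],0.22]
    - [[0,-0.0025,0],[0,0,0],0.22]
  force: 35

```text
time: 13.25
tcp_pos: [0.4258, 0.1999, 0.2795]
eef_rot: [180.0, 32.2, 180.0]
force: [-3.5, -0.2, 3.6]
gripper_width: 0.391
gripper_force: 21.3
```

Emit:
send_rows:
  deltas:
    - [[0,0,0],[0,0,0],0.3]
    - [[0,0,0],[0,0,0],0.3]
    - [[0,0,0],[0,0,0],0.3]
    - [[0,0,0],[0,0,0],0.3]

```text
time: 13.65
tcp_pos: [0.4258, 0.1999, 0.2797]
eef_rot: [180.0, 32.2, 180.0]
force: [-7.2, -1.4, 10.2]
gripper_width: 0.373
gripper_force: 35.3
```

Emit:
send_rows:
  deltas:
    - [[0,0,0],[0,0,0],0.2]
    - [[0,0,0],[0,0,0],0.1]
    - [[0,0.0005,0],[0,0,0],0]
    - [[0,0.001,0],[0,0,0],-0.1]
    - [[0,0.0015,0],[0,0,0],-0.2]
    - [[0,0.0015,0],[0,0,0],-0.3]
    - [[0,0.0015,0],[0,0,0],-0.36]
    - [[0,0.0015,0],[0,0,0],-0.36]
    - [[0,0.0015,0],[0,0,0],-0.36]
  force: 20

```text
time: 14.55
tcp_pos: [0.4257, 0.2014, 0.2793]
eef_rot: [179.9, 32.2, 180.0]
force: [0.1, -0.1, -0.6]
gripper_width: 0.677
gripper_force: 8.2
```

Run:
```python
from sim import *
from plant import cams
print(np.round(o["joint_pos"],1),o["gripper_width"],o["gripper_force"],o["force"])
c=cams.read_camera("wrist");np.savez("pics/wrist6.npz",**c);g=c["pixels"].max(2)
for v in range(146,204,4): print(v,' '.join(f"{k:3d}" for k in g[v,302:336]))
for n,q in dict(endL=[0,.005,.02],endR=[0,-.005,.02],capopen=[0,.017,0],capshut=[0,.0075,0]).items(): print(n,np.round(proj(c,np.array([.521,.1995,.127])+Rl@q),1))
```

```text
[ 15.   16.9 -63.5 130.9  71.3  39.1 -11.8] 0.6766140548190939 8.161109536886215 [ 0.13563617 -0.05915236 -0.62882104]
146 124 125 126 128 131 131 133 133 136 136 135 135 132 133 132 129 129 128 131 132 134 137 137 137 137 132 132 133 134 133 131 131 133 138
150 111 111 110 110 110 111 111 110 112 111 110 111 110 110 111 110 110 109 108 110 109 108 108 108 107 108 109 109 108 110 117 128 137 141
154 170 169 170 170 169 168 164 164 161 162 160 163 163 160 149 147 146 143 140 135 133 131 130 131 133 134 134 133 130 130 131 131 131 140
158 202 199 197 198 201 202 205 208 211 214 214 213 200 162 144 142 144 147 151 152 151 152 152 151 152 153 152 154 153 151 150 149 143 137
162 206 209 212 215 213 209 205 199 196 197 185 119  71  68  70  68  80 118 147 151 153 153 153 151 151 151 151 153 154 156 160 162 150 145
166 204 200 195 195 195 198 202 205 205 207 195 131  78  70  71  71  69  92 136 143 143 148 154 158 157 156 155 152 155 174 181 166 139 138
170 204 205 205 204 205 203 203 205 208 206 190 140  87  69  71  72  69  76 110 147 156 149 151 151 149 148 146 145 156 181 173 153 144 178
1
[... 500 characters left out ...]
72  79 110 127 143 179 197 197 197 195 177 155 172 232 238
190 185 193 192 192 192 193 194 194 172 123  80  73  78  77  78  80  79  78  75  70  93 146 153 150 174 190 191 190 187 168 158 192 230 235
194 125 168 195 198 197 195 196 195 181 136  88  74  76  77  78  79  77  76  75  71  97 151 159 156 182 192 193 195 187 166 163 221 240 205
198 155 148 159 217 236 237 238 237 200 124  77  75  77  78  78  77  76  76  73  70  96 141 154 176 209 219 219 220 223 232 236 211 150 132
202 118 118 124 163 212 236 244 249 244 165  97  85  88  92  90  86  86  86  83  92 143 196 217 234 240 241 244 247 245 237 223 161 119 114
endL [321.6 199.5]
endR [310.3 199.5]
capopen [334.  193.1]
capshut [324.  193.1]
```

Run:
```python
from sim import *
T=toolR(0);Tf=T@fl;q0=o["joint_pos"]
S=np.array([.521,.1995,.127]);st=S+Rl@[0,.002,.245]
PR=np.array([.5109,-.1783,.1886]);Rr=lean(np.radians(11.2));Tr=toolR(np.radians(11.2));hu=PR+Rr[:,2]*.11
half=T@Ro.from_euler('z',-90,degrees=True).as_matrix()
print("reflip");q=run(q0,[("st",st,Tf),("pre",[.46,.2,.38],Tf),("m",[.5,.1,.38],Tf),("half",[.52,.05,.38],half),("unfl",[.55,0,.38],T),("hu",hu,Tr),("rest",PR,Tr)])
print("keep");q=run(q0,[("st",st,Tf),("pre",[.46,.2,.38],Tf),("m",[.55,0,.38],Tf),("hu",hu,Tr@fl),("rest",PR,Tr@fl)])
```

```text
reflip
st [ 26.   2. -72. 130.  47.  34.   8.] margin 0.9 err 0.0
pre [ 29.   7. -70. 121.  45.  39.  19.] margin 1.1 err 0.0
m [ 45.   6. -69. 121.  36.  31.  41.] margin 2.5 err 0.0
half [ 39.   5. -55. 120.  27.  28. -35.] margin 4.8 err 0.0
unfl [  32.    7.  -40.  118.   19.   26. -112.] margin 15.0 err 0.0
hu [ 81.  20. -61. 127.  -4.  17. -50.] margin 5.7 err 0.001
rest [  67.   37.  -54.  125.   68.   11. -119.] margin 0.0 err 0.009
keep
st [ 26.   2. -72. 130.  47.  34.   8.] margin 0.9 err 0.0
pre [ 29.   7. -70. 121.  45.  39.  19.] margin 1.1 err 0.0
m [ 55.  13. -68. 117.  36.  30.  54.] margin 2.6 err 0.0
hu [ 89.  27. -73. 126.  24.  19. 105.] margin 0.0 err 0.0
rest [ 67.  37. -54. 125.  68.  11.  61.] margin 0.0 err 0.002
```

```bash
python3 - <<'E' 2>&1 | grep -E "==|rest|hu|unfl"
from sim import *
T=toolR(0);Tf=T@fl;q0=o["joint_pos"]
S=np.array([.521,.1995,.127]);st=S+Rl@[0,.002,.245]
PR=np.array([.5109,-.1783,.1886]);Rr=lean(np.radians(11.2));Tr=toolR(np.radians(11.2));hu=PR+Rr[:,2]*.11
rz=lambda a:Ro.from_euler('z',a,degrees=True).as_matrix()
down=np.column_stack([[0,1,0],[1,0,0],[0,0,-1.]])
q1=run(q0,[("st",st,Tf),("pre",[.46,.2,.38],Tf)])
for tag,w in {"A":[("h",[.55,.1,.4],T@rz(-90)),("unfl",[.65,0,.4],T)],
 "B":[("h",[.55,.15,.4],T@rz(-90)),("unfl",[.6,.1,.4],T)],
 "C":[("h",[.5,.2,.4],T@rz(-90)),("unfl",[.5,.2,.4],T)],
 "D":[("d",[.65,0,.4],down),("unfl",[.55,-.1,.4],T)],
 "E":[("d",[.65,-.1,.4],down),("unfl",[.55,-.18,.38],Tr)],
 "F":[("d",[.6,.0,.38],down@rz(45)),("unfl",[.55,-.1,.38],T@rz(-45)),],
 }.items():
    print("==",tag);run(q1,w+[("hu",hu,Tr),("rest",PR,Tr)])
E
```

```text
== A
unfl [  24.   17.  -34.  104.   25.   32. -115.] margin 20.4 err 0.0
hu [ 84.  22. -65. 126.   4.  17. -57.] margin 6.0 err 0.001
rest [  67.   37.  -54.  125.   68.   11. -119.] margin 0.0 err 0.007
== B
unfl [  15.   13.  -37.  109.   33.   34. -133.] margin 20.7 err 0.0
hu [ 84.  22. -64. 126.   3.  17. -56.] margin 5.5 err 0.001
rest [  67.   37.  -54.  125.   68.   11. -119.] margin 0.0 err 0.007
== C
unfl [  10.    7.  -47.  116.   39.   39. -153.] margin 5.4 err 0.0
hu [ 68.  15. -45. 127. -28.  18. -28.] margin 5.0 err 0.002
rest [ 37.  26. -17. 126. -75.  11.  17.] margin 0.0 err 0.155
== D
unfl [ 42.   7. -36. 115.   1.  28. -84.] margin 16.9 err 0.0
hu [ 73.  17. -51. 127. -20.  17. -34.] margin 6.4 err 0.0
rest [ 37.  26. -17. 126. -75.  11.  17.] margin 0.0 err 0.155
== E
unfl [ 58.  14. -43. 111. -12.  31. -51.] margin 19.7 err 0.0
hu [ 73.  17. -51. 127. -20.  17. -34.] margin 6.4 err 0.0
rest [ 37.  26. -17. 126. -75.  11.  17.] margin 0.0 err 0.155
== F
unfl [ 51.  10. -47. 116.   9.  25. -45.] margin 14.5 err 0.0
hu [ 76.  18. -54. 127. -16.  17. -38.] margin 6.1 err 0.0
rest [ 37.  26. -17. 126. -75.  11.  17.] margin 0.0 err 0.155
```

Run:
```python
from sim import *
Tf=toolR(0)@fl;q0=o["joint_pos"]
S=np.array([.521,.1995,.127]);st=S+Rl@[0,.002,.245]
PR=np.array([.5109,-.1783,.1886]);Rr=lean(np.radians(11.2));Tr=toolR(np.radians(11.2))@fl
q1=run(q0,[("st",st,Tf),("pre",[.46,.2,.38],Tf)])
for h in(.09,.12):
  for m in([.55,0,.38],[.6,-.05,.35]):
    print(h,m);q=run(q1,[("m",m,Tf),("hu",PR+Rr[:,2]*h,Tr)],20)
    for f in(.8,.6,.4,.2,0): q=run(q,[("   "+str(f),PR+Rr[:,2]*h*f,Tr)],5)
delta(st,Tf)
```

```text
st [ 26.   2. -72. 130.  47.  34.   8.] margin 0.9 err 0.0
pre [ 29.   7. -70. 121.  45.  39.  19.] margin 1.1 err 0.0
0.09 [0.55, 0, 0.38]
m [ 55.  13. -68. 117.  36.  30.  54.] margin 2.5 err 0.0
hu [ 87.  31. -73. 126.  39.  19.  91.] margin 0.0 err 0.0
   0.8 [ 82.  31. -67. 126.  41.  16.  89.] margin 1.1 err 0.0
   0.6 [ 76.  32. -62. 126.  43.  14.  86.] margin 2.8 err 0.0
   0.4 [ 71.  32. -57. 126.  45.  11.  84.] margin 0.2 err 0.0
   0.2 [ 69.  34. -56. 125.  57.  11.  72.] margin 0.0 err 0.001
   0 [ 67.  37. -54. 125.  68.  11.  61.] margin 0.0 err 0.001
0.09 [0.6, -0.05, 0.35]
m [ 52.  23. -63. 113.  47.  30.  52.] margin 2.8 err 0.0
hu [ 87.  31. -73. 126.  39.  19.  91.] margin 0.0 err 0.0
   0.8 [ 82.  31. -68. 126.  41.  16.  88.] margin 1.0 err 0.0
   0.6 [ 77.  32. -62. 126.  43.  14.  86.] margin 2.9 err 0.0
   0.4 [ 71.  32. -57. 126.  45.  11.  84.] margin 0.3 err 0.0
   0.2 [ 69.  34. -56. 125.  57.  11.  72.] margin 0.0 err 0.001
   0 [ 67.  37. -54. 125.  68.  11.  61.] margin 0.0 err 0.001
0.12 [0.55, 0, 0.38]
m [ 55.  13. -68. 117.  36.  30.  54.] margin 2
[... 217 characters left out ...]
. 126.  32.  11.  96.] margin 0.0 err 0.002
   0.2 [ 70.  33. -56. 125.  53.  11.  76.] margin 0.0 err 0.001
   0 [ 67.  37. -54. 125.  68.  11.  61.] margin 0.0 err 0.001
0.12 [0.6, -0.05, 0.35]
m [ 52.  23. -63. 113.  47.  30.  52.] margin 2.8 err 0.0
hu [ 90.  25. -73. 126.  16.  19. 113.] margin 0.0 err 0.0
   0.8 [ 83.  26. -66. 126.  18.  16. 110.] margin 1.3 err 0.0
   0.6 [ 76.  27. -59. 126.  20.  13. 108.] margin 2.0 err 0.0
   0.4 [ 72.  29. -56. 126.  32.  11.  96.] margin 0.0 err 0.002
   0.2 [ 70.  33. -56. 125.  53.  11.  76.] margin 0.0 err 0.001
   0 [ 67.  37. -54. 125.  68.  11.  61.] margin 0.0 err 0.001
t 14.6 shift [ 0.0001  0.0002 -0.0653] rot [ 0.0006  0.0012 -0.0006]
```

Emit:
send_rows:
  deltas:
    - [[0,0,-0.008],[0,0,0],-0.36]
    - [[0,0,-0.02],[0,0,0],-0.36]
    - [[0,0,-0.035],[0,0,0],-0.36]
    - [[0,0,-0.05],[0,0,0],-0.36]
    - [[0,0,-0.066],[0,0,0],-0.36]
    - [[-0.015,0,-0.07],[0,0,0],-0.36]
    - [[-0.035,0,-0.07],[0,0,0],-0.36]
    - [[-0.06,0,-0.07],[0,0,0],-0.36]
    - [[-0.086,-0.002,-0.071],[0,0,0],-0.36]
    - [[-0.097,-0.03,-0.064],[0,0,0],-0.36]
    - [[-0.108,-0.06,-0.057],[0,0,0],-0.36]
    - [[-0.12,-0.09,-0.05],[0,0,0],-0.36]
    - [[-0.131,-0.12,-0.043],[0,0,0],-0.36]
    - [[-0.142,-0.15,-0.036],[0,0,0],-0.36]
    - [[-0.153,-0.178,-0.029],[0,0,0],-0.36]
    - [[-0.162,-0.201,-0.023],[0,0,0],-0.36]
    - [[-0.162,-0.201,-0.023],[0,0,0],-0.36]

```text
time: 16.3
tcp_pos: [0.5513, -0.004, 0.3843]
eef_rot: [179.9, 32.1, 179.6]
force: [-0.3, -0.2, -1.8]
gripper_width: 0.684
gripper_force: 8.2
```

Run:
```python
from sim import *
print(np.round(o["joint_pos"],1),o["gripper_width"],o["force"])
PR=np.array([.5109,-.1783,.1886]);Rr=lean(np.radians(11.2));Tr=toolR(np.radians(11.2))@fl
for h in(.1,.0): delta(PR+Rr[:,2]*h,Tr)
run(o["joint_pos"],[("hu",PR+Rr[:,2]*.1,Tr),("r",PR,Tr)])
```

```text
[ 51.4  11.2 -62.3 116.6  30.   29.   59.3] 0.6836054575803324 [-0.27640131 -0.1812369  -1.82261789]
t 16.3 shift [ 0.1361 -0.1853  0.0454] rot [-1.064e-01 -1.000e-04 -1.717e-01]
t 16.3 shift [ 0.137  -0.1747  0.1448] rot [-1.064e-01 -1.000e-04 -1.717e-01]
hu [ 88.  29. -73. 126.  31.  19.  98.] margin 0.0 err 0.0
r [ 67.  37. -54. 125.  68.  11.  61.] margin 0.0 err 0.002
```

Emit:
send_rows:
  deltas:
    - [[0.014,-0.019,0.0],[-0.011,0,-0.017],-0.36]
    - [[0.028,-0.038,0.0],[-0.022,0,-0.034],-0.36]
    - [[0.042,-0.057,0.0],[-0.033,0,-0.051],-0.36]
    - [[0.055,-0.075,0.005],[-0.044,0,-0.069],-0.36]
    - [[0.069,-0.093,0.01],[-0.055,0,-0.086],-0.36]
    - [[0.083,-0.112,0.015],[-0.066,0,-0.103],-0.36]
    - [[0.097,-0.131,0.02],[-0.077,0,-0.12],-0.36]
    - [[0.11,-0.15,0.025],[-0.088,0,-0.137],-0.36]
    - [[0.123,-0.168,0.03],[-0.098,0,-0.155],-0.36]
    - [[0.136,-0.186,0.03],[-0.106,0,-0.172],-0.36]
    - [[0.136,-0.186,0.03],[-0.106,0,-0.172],-0.36]
    - [[0.136,-0.186,0.03],[-0.106,0,-0.172],-0.36]

```text
time: 17.5
tcp_pos: [0.4515, -0.1851, 0.287]
eef_rot: [-180.0, 32.2, -168.4]
force: [0.7, 0.5, -1.3]
gripper_width: 0.679
gripper_force: 8.2
```

Run:
```python
from sim import *
from plant import cams
print(np.round(o["joint_pos"],1),o["gripper_width"],o["force"])
PR=np.array([.5109,-.1783,.1886]);Rr=lean(np.radians(11.2));Tr=toolR(np.radians(11.2))@fl
delta(PR,Tr)
c=cams.read_camera("wrist");np.savez("pics/wrist7.npz",**c);w=c
# pivot screw: darkest small blob near image column 318 between the jaws
for n in("wrist3","wrist5","wrist7"):
    g=load(n)["pixels"].max(2)
    print(n,g[196:216,318:322].mean(1).round().astype(int))
```

```text
[ 88.5  24.2 -71.1 126.6  14.6  18.3 113.4] 0.6794011690615994 [ 0.74290138  0.458152   -1.34211067]
t 17.5 shift [ 0.0019 -0.0052  0.1151] rot [0.0028 0.0012 0.0053]
wrist3 [156 155 155 154 151 142 120  97  92  90 103 143 176 186 198 204 198 191
 190 189]
wrist5 [247 248 247 246 247 248 244 201 114  74  78  84  97 107 114 133 170 200
 211 208]
wrist7 [164 163 162 162 150 118  85  74  74  80  92 105 113 128 166 196 207 215
 220 218]
```

Emit:
send_rows:
  deltas:
    - [[0.001,-0.003,0.0],[0.003,0.001,0.005],-0.36]
    - [[0.0019,-0.0052,0.005],[0.003,0.001,0.005],-0.36]
    - [[0.0019,-0.0052,0.015],[0.003,0.001,0.005],-0.36]
    - [[0.0019,-0.0052,0.03],[0.003,0.001,0.005],-0.36]
    - [[0.0019,-0.0052,0.045],[0.003,0.001,0.005],-0.36]
    - [[0.0019,-0.0052,0.06],[0.003,0.001,0.005],-0.36]
    - [[0.0019,-0.0052,0.075],[0.003,0.001,0.005],-0.36]
    - [[0.0019,-0.0052,0.088],[0.003,0.001,0.005],-0.36]
    - [[0.0019,-0.0052,0.095],[0.003,0.001,0.005],-0.36]
    - [[0.0019,-0.0052,0.1],[0.003,0.001,0.005],-0.36]
    - [[0.0019,-0.0052,0.1],[0.003,0.001,0.005],-0.36]

```text
time: 18.65
tcp_pos: [0.5037, -0.1796, 0.2009]
eef_rot: [-180.0, 32.1, -168.7]
force: [0.6, -0.3, -1.6]
gripper_width: 0.685
gripper_force: 10.5
```

Run:
```python
from sim import *
print(np.round(o["joint_pos"],1),o["gripper_width"],o["force"])
delta(np.array([.5109,-.1783,.1886]),toolR(np.radians(11.2))@fl)
```

```text
[ 68.8  35.  -55.6 125.   60.   11.1  69.7] 0.6849062375551508 [ 0.63878577 -0.27781621 -1.58653189]
t 18.65 shift [ 0.0003 -0.0001  0.0143] rot [0.0011 0.0006 0.0018]
```

Free of contact. Ease down until the stop is felt.

Emit:
send_rows:
  deltas:
    - [[0,0,0.003],[0,0,0],-0.36]
    - [[0,0,0.006],[0,0,0],-0.36]
    - [[0,0,0.009],[0,0,0],-0.36]
    - [[0,0,0.011],[0,0,0],-0.36]
    - [[0,0,0.011],[0,0,0],-0.36]

```text
time: 19.15
tcp_pos: [0.509, -0.1792, 0.192]
eef_rot: [-179.9, 32.1, -168.7]
force: [0.0, 0.1, -1.2]
gripper_width: 0.679
gripper_force: 10.3
```

Emit:
send_rows:
  deltas:
    - [[0,0,0.0015],[0,0,0],-0.36]
    - [[0,0,0.003],[0,0,0],-0.36]
    - [[0,0,0.0035],[0,0,0],-0.36]
    - [[0,0,0.0035],[0,0,0],-0.36]

```text
time: 19.55
tcp_pos: [0.5106, -0.179, 0.1889]
eef_rot: [-179.9, 32.1, -168.7]
force: [1.1, -0.1, -2.1]
gripper_width: 0.68
gripper_force: 10.4
```

Emit:
send_rows:
  deltas:
    - [[0,0,0.0015],[0,0,0],-0.36]
    - [[0,0,0.003],[0,0,0],-0.36]
    - [[0,0,0.003],[0,0,0],-0.36]

```text
time: 19.85
tcp_pos: [0.5121, -0.1786, 0.1863]
eef_rot: [-180.0, 32.1, -168.7]
force: [0.4, -0.1, -1.2]
gripper_width: 0.681
gripper_force: 10.2
```

Emit:
send_rows:
  deltas:
    - [[0,0,0.0015],[0,0,0],-0.36]
    - [[0,0,0.003],[0,0,0],-0.36]
    - [[0,0,0.003],[0,0,0],-0.36]

```text
time: 20.15
tcp_pos: [0.5137, -0.1783, 0.1837]
eef_rot: [-180.0, 32.1, -168.7]
force: [1.1, 0.2, -1.9]
gripper_width: 0.681
gripper_force: 10.3
```

Run:
```python
from sim import *
from plant import cams
print(np.round(o["joint_pos"],1),o["force"])
c=cams.read_camera("wrist");np.savez("pics/wrist8.npz",**c);g=c["pixels"].max(2)
print(g[196:216,318:322].mean(1).round().astype(int), g[150:215:3,306].tolist(), g[150:215:3,331].tolist())
# jaw tips / stop region in the view from the robot side: brightness rows at the jaw columns
for p in([0,0,0],[0,.02,-.069],[0,-.02,-.069]):
    print(np.round(proj(c,o["tcp_pos"]+fk(o["joint_pos"])[1]@(np.array([-0*p[0],p[1],.121-p[2]]))),1))
```

```text
[ 66.2  37.4 -53.9 124.3  72.1  11.2  58.2] [ 1.11664472  0.16135111 -1.91501043]
[ 98  98  98  98  98  98  98  97  98  98  96 101 114 138 164 182 186 188
 194 201] [119, 120, 121, 117, 120, 119, 120, 148, 145, 140, 123, 96, 97, 98, 98, 100, 100, 100, 100, 105, 135, 138] [114, 115, 109, 108, 109, 109, 108, 135, 133, 131, 113, 95, 95, 97, 96, 99, 99, 99, 99, 100, 169, 199]
[318.1 215.4]
[338.5 190.4]
[298.  190.4]
```

Run:
```python
from h import *
from plant import cams
c=cams.read_camera("side");np.savez("pics/side8.npz",**c)
a=cv2.imread("pics/side0.png");b=c["pixels"]
for n,im in(("orig",a),("now",b)):
    h=cv2.cvtColor(im[160:235,285:345],cv2.COLOR_BGR2HSV)
    m=((h[...,1]<70)&(h[...,2]>110)).astype(np.uint8)
    print(n)
    for r in range(16,60,2): print(160+r,''.join('#' if k else '.' for k in m[r]))
w=load("wrist8")
```

```text
orig
176 ............................................................
178 ............................................................
180 ............................................................
182 ............................................................
184 ...................................................#........
186 ...............................................#####........
188 ..............................................#####.........
190 .............................................####...........
192 ............................................######..........
194 ...........................................#######..........
196 .........................................####...............
198 ........................................####................
200 .....................................######.................
202 ...................................######...................
204 ..................................######....................
206 ................................#######.....................
208 ..............................#######..............
[... 1068 characters left out ...]
...........................#######................
200 ....................................#######.................
202 ...................................#######..................
204 .................................#######....................
206 ................................#######.....................
208 ..............................#######.......................
210 .............................#######........................
212 .............................#####..........................
214 ...............................##...........................
216 ...............................#............................
218 .............................##.............................
```

Emit:
send_rows:
  deltas:
    - [[0,0,0.0015],[0,0,0],-0.36]
    - [[0,0,0.003],[0,0,0],-0.36]
    - [[0,0,0.003],[0,0,0],-0.36]

```text
time: 20.55
tcp_pos: [0.5153, -0.178, 0.1812]
eef_rot: [-179.9, 32.1, -168.7]
force: [0.2, -0.6, -1.0]
gripper_width: 0.681
gripper_force: 10.3
```

Emit:
send_rows:
  deltas:
    - [[0,0,0.001],[0,0,0],-0.36]
    - [[0,0,0.002],[0,0,0],-0.36]
    - [[0,0,0.003],[0,0,0],-0.36]
    - [[0,0,0.003],[0,0,0],-0.36]

```text
time: 20.95
tcp_pos: [0.5168, -0.1777, 0.1787]
eef_rot: [-179.9, 32.1, -168.7]
force: [0.6, -0.0, -1.0]
gripper_width: 0.681
gripper_force: 11.0
```

Run:
```python
from h import *
from plant import cams,monitor
print(monitor.observe()["force"])
c=cams.read_camera("side")
h=cv2.cvtColor(c["pixels"][160:235,285:345],cv2.COLOR_BGR2HSV)
m=((h[...,1]<70)&(h[...,2]>110)).astype(np.uint8)
for r in range(20,60,2): print(160+r,''.join('#' if k else '.' for k in m[r]))
```

```text
[ 0.56281483 -0.01812736 -1.03998542]
180 ............................................................
182 ..................................................#.........
184 ..............................................####..........
186 ..............................................###...........
188 .............................................###............
190 ............................................####............
192 ...........................................######.#.........
194 .........................................#####..............
196 .........................................####...............
198 .......................................#####................
200 ....................................#######.................
202 ...................................#######..................
204 .................................#######....................
206 ................................#######.....................
208 ..............................#######.......................
210 .............................#######........................
212 ............................######..........................
214 ............................#####...........................
216 ..............................##............................
218 ..............................#.............................
```

Emit:
send_rows:
  deltas:
    - [[0,0,0],[0,0,0],-0.4]
    - [[0,0,0],[0,0,0],-0.44]
    - [[0,0,0],[0,0,0],-0.5]
    - [[0,0,0],[0,0,0],-0.6]
    - [[0,0,0],[0,0,0],-0.8]
    - [[0,0,0],[0,0,0],-1]
    - [[0,0,0],[0,0,0],-1]
    - [[0,0,0],[0,0,0],-1]

```text
time: 21.8
tcp_pos: [0.5168, -0.1777, 0.1788]
eef_rot: [-179.9, 32.1, -168.7]
force: [-0.9, 0.4, -0.1]
gripper_width: 1.0
gripper_force: 0.0
```

Run:
```python
from h import *
from plant import cams,monitor
o=monitor.observe();print(o["force"],o["gripper_force"])
c=cams.read_camera("side")
h=cv2.cvtColor(c["pixels"][160:235,285:345],cv2.COLOR_BGR2HSV)
m=((h[...,1]<70)&(h[...,2]>110)).astype(np.uint8)
for r in range(20,60,2): print(160+r,''.join('#' if k else '.' for k in m[r]))
w=cams.read_camera("wrist");np.savez("pics/wrist9.npz",**w);g=w["pixels"].max(2)
for v in range(200,300,8): print(v,' '.join(f"{k:3d}" for k in g[v,230:410:6]))
```

```text
[-0.92619741  0.44797345 -0.10717485] 0.0
180 ............................................................
182 ............................................................
184 ............................................................
186 ................................................#####.......
188 ...............................................#####........
190 ..............................................####..........
192 ............................................#######.........
194 ..........................................###########.......
196 ........................................#####..#............
198 .......................................#####................
200 ..................................#########.................
202 ................................##########..................
204 ..............................##########....................
206 ............................###########.....................
208 ..........................###########.......................
210 .........................###########........................
212 ..............
[... 1153 characters left out ...]
  85  85  87  87 125 132 141 143 147 146 148  93  60  56  58  60  60  68  64  69
264  41  40  39  38  39  38  40  42  84  85  87  87  86  85 131 162 241 255 254 255 253 228  59  57  58  57  57  58  59  65
272  37  38  40  41  40  38  40  45  87  85  85  85  84  89 164 158 163 163 160 212 241 231 187  56  57  55  55  58  58  55
280  39  42  43  44  46  41  38  80  81  80  82  81  80  82 159 154 148 145 143 141 135 160 249  48  58  55  57  57  58  58
288  37  41  43  45  44  40  46  76  78  78  79  81  81  84 148 235 239 235 236 245 254 254 125  92  56  53  55  56  57  59
296  45  47  48  48  47  47  89  89  92  91  93  93  94  82  98 104 109 222 223 212 178 105  97 181  60  61  57  59  58  62
```

Emit:
send_rows:
  deltas:
    - [[0,0,-0.005],[0,0,0],-1]
    - [[0,0,-0.015],[0,0,0],-1]
    - [[0,0,-0.03],[0,0,0],-1]
    - [[0,0,-0.045],[0,0,0],-1]
    - [[0,0,-0.06],[0,0,0],-1]
    - [[0,0,-0.075],[0,0,0],-1]
    - [[0,0,-0.09],[0,0,0],-1]
    - [[0,0,-0.1],[0,0,0],-1]
    - [[0,0,-0.1],[0,0,0],-1]

```text
time: 22.8
tcp_pos: [0.4645, -0.1886, 0.2642]
eef_rot: [-179.8, 32.1, -168.7]
force: [-0.1, 0.2, -0.4]
gripper_width: 1.005
gripper_force: 0.0
```

Run:
```python
from h import *
from plant import cams,monitor
o=monitor.observe();print(np.round(o["joint_pos"],1),o["force"])
for n,box in(("side",(285,160,75,75)),("scene",(310,225,100,75))):
    x,y,W,H=box;c=cams.read_camera(n);np.savez(f"pics/{n}9.npz",**c)
    a=load(n+"0")["pixels"][y:y+H,x:x+W];b=c["pixels"][y:y+H,x:x+W]
    for t,im in(("orig",a),("now",b)):
        h=cv2.cvtColor(im,cv2.COLOR_BGR2HSV);st=(h[...,1]<70)&(h[...,2]>110);bk=h[...,2]<60
        print(n,t)
        for r in range(0,H,3 if n=="side" else 4): print(y+r,''.join('#' if st[r,k] else 'o' if bk[r,k] else '.' for k in range(W)))
```

```text
[ 86.3  31.1 -72.2 126.2  39.   18.6  90.9] [-0.10135708  0.20618436 -0.41264068]
side orig
160 ...................ooooooo................................#..##...#.....###
163 ....................oooooo................................#.#..oooooo...###
166 ...............ooo........................................#..oooooo.....###
169 .............o..ooo........................................oooooooooooo.###
172 ............ooo.....oo...................................oooooooooooooo.###
175 ...........oo.....oo..................................ooooooooooooooo.#####
178 ................ooo.................................oooooooooooooo........#
181 ...............oo................................ooooooooooooooo...........
184 ............oooooooooooooooooooo......oooo....ooo..#.oooooooo..............
187 ............ooo................................####.ooooooo.......o........
190 .............................................####.ooooooo.................o
193 ............................................######..ooo...........o........
196 .o........o..............................###
[... 6311 characters left out ...]
........................................#######.......####...######...
277 ...........................................................................####.....########...#####
281 ........................................................................................########..##
285 .........................................................................................#####....##
289 ..........................................................................................###.#####.
293 #...........................................................................................###.....
297 ............................................................................######...............##.
```

Emit:
send_rows:
  deltas:
    - [[0,0,-0.02],[0,0,0],-1]
    - [[-0.01,0.01,-0.045],[0,0,0],-1]
    - [[-0.04,0.04,-0.06],[0.03,0,0.04],-1]
    - [[-0.07,0.08,-0.07],[0.06,0,0.08],-1]
    - [[-0.1,0.12,-0.07],[0.09,0,0.12],-1]
    - [[-0.13,0.16,-0.07],[0.1,0,0.16],-1]
    - [[-0.15,0.2,-0.07],[0.1,0,0.16],-1]
    - [[-0.15,0.2,-0.07],[0.1,0,0.16],-1]

```text
time: 23.7
tcp_pos: [0.5142, 0.0276, 0.4029]
eef_rot: [-179.9, 32.2, -179.5]
force: [0.3, -1.4, -0.1]
gripper_width: 1.004
gripper_force: 0.0
```

Run:
```python
from h import *
from plant import cams,monitor
o=monitor.observe();print(np.round(o["joint_pos"],1),o["tcp_pos"])
for n,box in(("side",(310,160,60,66)),("scene",(310,225,90,76))):
    x,y,W,H=box;c=cams.read_camera(n);np.savez(f"pics/{n}A.npz",**c)
    for t,im in(("orig",load(n+"0")["pixels"]),("now",c["pixels"])):
        im=im[y:y+H,x:x+W];h=cv2.cvtColor(im,cv2.COLOR_BGR2HSV);st=(h[...,1]<70)&(h[...,2]>110);bk=h[...,2]<65
        print(n,t)
        for r in range(0,H,2 if n=="side" else 3): print(y+r,''.join('#' if st[r,k] else 'o' if bk[r,k] else '.' for k in range(W)))
```

```text
[ 58.4   3.1 -69.2 119.2  16.9  28.8  67.9] [0.51416153 0.02763978 0.40292328]
side orig
160 o................................#..##...#.....#############
162 o................................#.##.ooooo....#############
164 .................................#...ooooooo..##############
166 .................................#..ooooooo....#############
168 ..................................ooooooooooo..#############
170 .................................ooooooooooooo.#############
172 ................................oooooooooooooo.#############
174 ..............................oooooooooooooo..#####.........
176 ............................ooooooooooooooo....###..........
178 ...........................oooooooooooooo........##.........
180 ..........................oooooooooooooo....................
182 ........................ooooooooooooooo...........ooooooo.o.
184 oooooooooooooooooo...ooo..#.ooooooooo.oooo.ooo.....ooo..oooo
186 ......................#####ooooooooo..oooooooo....o...oo.oo#
188 .....................#####ooooooo.................oooooo.oo.
190 ....................####.ooooooo
[... 7548 characters left out ...]
...............................####
282 ........................................................................................##
285 .........................................................................................#
288 .........................................................................................#
291 ........#.................................................................................
294 ..........................................................................................
297 ............................................................................#####.........
300 ...........................................................................########.......
```

Run:
```python
from h import *
s=load("scene0");d=load("side0");R=lean(np.radians(11.2));P=np.array([.5736,-.1637,.0782])
def disp(q,ds,dd):
    p=P+R@q;a=proj(s,p);b=proj(d,p)
    f=lambda x:np.hstack([proj(s,p+R@x)-a-ds,proj(d,p+R@x)-b-dd])
    r=least_squares(f,[0,0,0]);return np.round(r.x*1e3,1),np.round(r.fun,1)
print(disp([0,.0265,.112],(-3,7.5),(3,2)));print(disp([0,-.0265,.112],(-4,7),(3.5,2)))
print("px/mm perp, side tip", proj(d,P+R@[.01,0,-.06])-proj(d,P+R@[0,0,-.06]))
# finer: image registration of the dark handle patch and the hub patch
for n,(x,y,w,h) in dict(side=(342,158,18,18),scene=(318,228,22,16)).items():
    A=load(n+"0")["pixels"];B=load(n+"A")["pixels"]
    r=cv2.matchTemplate(B[y-14:y+h+14,x-14:x+w+14],A[y:y+h,x:x+w],cv2.TM_CCOEFF_NORMED);_,m,_,l=cv2.minMaxLoc(r);print(n,m,l[0]-14,l[1]-14)
```

```text
(array([-12.1,  -4.8,  -1.3]), array([ 0.3, -0.2,  0.5,  0.2]))
(array([-12.3,  -2.9,  -0.3]), array([ 0.1, -0.1,  0.2,  0.1]))
px/mm perp, side tip [-3.19488107 -1.74239033]
side 0.7900246381759644 2 3
scene 0.8430464863777161 -3 6
```

Run:
```python
from h import *
R=lean(np.radians(11.2));P=np.array([.5736,-.1637,.0782])
box=dict(side=(325,158,45,34),scene=(312,228,60,46))
ang={}
for n,(x,y,w,h) in box.items():
    for t in "0A":
        im=load(n+t)["pixels"][y:y+h,x:x+w].max(2)
        m=(im<70).astype(np.uint8)
        k,l,stt,c=cv2.connectedComponentsWithStats(m)
        for i in range(1,k):
            if stt[i,4]>60:
                pts=np.argwhere(l==i)[:,::-1].astype(np.float32)
                a=cv2.fitLine(pts,cv2.DIST_L2,0,.01,.01).ravel();r=cv2.minAreaRect(pts)
                print(n,t,stt[i],"ang",round(float(np.degrees(np.arctan2(a[1],a[0]))),1),np.round(c[i]+[x,y],1),np.round(r[1],1))
def pred(c,th,q):
    Q=R@Ro.from_euler('y',-th).as_matrix();a=proj(c,P+Q@[0,q,.05]);b=proj(c,P+Q@[0,q,.11]);e=a-b
    return round(float(np.degrees(np.arctan2(e[1],e[0]))),1)
for n in box:
    c=load(n+"0");print(n,[(th,pred(c,th,0)) for th in(0,.05,.1,.15,.2)])
```

```text
side 0 [  6   3  39  31 501] ang 26.3 [349.9 179.6] [30. 38.]
side A [  6   5  39  29 497] ang 10.2 [351.3 180.6] [31.5 31.9]
scene 0 [  9   3  44  39 416] ang 41.3 [343.2 250.5] [53.4  9.6]
scene A [  6  10  48  35 437] ang 38.5 [341.5 255.6] [54.  15.1]
side [(0, 124.3), (0.05, 127.1), (0.1, 130.0), (0.15, 132.8), (0.2, 135.6)]
scene [(0, 40.4), (0.05, 34.3), (0.1, 28.3), (0.15, 22.5), (0.2, 17.0)]
```

Run:
```python
from h import *
from plant import cams
A=load("side0")["pixels"];c=cams.read_camera("side");B=c["pixels"];Q=load("sideA")["pixels"]
x,y,w,h=322,254,18,18
r=cv2.matchTemplate(B[y-8:y+h+8,x-8:x+w+8],A[y:y+h,x:x+w],cv2.TM_CCOEFF_NORMED);_,m,_,l=cv2.minMaxLoc(r);print("cap shift",m,l[0]-8,l[1]-8)
S=np.array([.521,.1995,.127]);R=lean(0);print("expected",proj(c,S+R@[0,.0075,0])-proj(c,S+R@[0,.017,0]))
print("pliers still moving?",cv2.absdiff(B[160:225,305:370],Q[160:225,305:370]).max())
```

```text
cap shift 0.8354908227920532 2 -3
expected [ 0.65721328 -2.80786405]
pliers still moving? 5
```

```bash
python3 -c "
from plant import job
print(job.sign_off())"
```

```text
the job is handed in; nothing more can be done
None
```

I handed the job in at about 24 s. The stud is snapped shut, and the pliers are back in their rest, sprung open and still, leaning about 0.14 rad off the tray (limit 0.2), with the jaw tips roughly 10 mm off its floor; the hand-in gave no verdict.

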